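# Hang the fallen bin back on the cleat and put its stamp away

### The job

The blue bin has fallen off the cleat board and lies on its nose: stand it upright on the desk and let go, then take it afresh and, with its nose clearly tipped up, pass its slanted rear strip over the cleat at the blue label and lower the nose so that it drops home, hanging level and square against the board. Let go of it, then put the stamp with the blue knob into the hanging bin. Leave the yellow bin, the other stamp and the rest of the things on the desk where they are.

Things in the scene. Friction and masses are not known exactly. Their poses are not given: they have to be found in the camera images.
- bin: Loose blue open-topped hook-on bin, 60 mm wide (y; the grasp), 70 high, walls 3. Origin: underside centre; x to its rear, z out of its mouth. Back vertical at x=40; front slopes from x=-36 at the foot to -52 at the top. Starts lying on its front: rear up, mouth (z axis) turned 34 to 86 degrees from world -x towards -y and 13 degrees above level, origin 35 mm up. About 0.15 kg.
- bin_in (a point): Centre of the blue bin's inner floor, 3 mm above its origin; axes as the bin. Inside it is 54 mm wide (y), the floor about 70 mm long.
- bin_strip (a point): Lower rear end of the blue bin's slanted strip, mid plane, at bin (58, 0, 36.8) mm; axes as the bin. The strip, 5 mm thick and 50 wide, runs 36 mm down and rearwards from the top of the back (40, 0, 68) at 60 degrees to level. A foot rib, 50 wide and 6 high, reaches back to x=59.5 at the bottom.
- board: Fixed upright wooden board, 18 mm thick, 290 long (y), 135 high; two feet behind. Origin: desk level, middle of its front face; x points into the board (the front faces -x), z up. A bin hung home has its origin at x=-60, z=62 mm in this frame, its x axis along the board's x; its strip end is then at x=-2, z=99.
- cleat (a point): Root of the aluminium cleat at mid length, on the board's front face 85 mm above the desk; axes as the board. The cleat is a 5 mm plate 270 mm long (y) that rises from here 30 mm forward and up at 60 degrees to level, its edge at x=-15, z=+26 mm; the V open at the top between it and the board takes a bin's strip.
- tag_blue: Fixed blue label plate 16 x 60 x 4 mm on the board's top edge, 62 mm to one side or the other of the board's middle; its origin is the centre of its underside, x and y axes as the board's. The blue bin belongs with its middle on the tag's middle, along the board.
- tag_yellow: The same plate in yellow, on the other side of the middle; the yellow bin hangs in front of it.
- neighbour: Loose yellow bin, 0.22 kg, same shape and frame as the blue one, hanging home on the cleat in front of the yellow label. To be left alone.
- stamp_blue: Loose hand stamp standing on the desk, 80 g: grey body 44 x 28 mm (x, y) up to 38 mm high, a round blue knob 28 mm in diameter from 46 to 78 mm above its base, full width between 54 and 68 mm. Origin: centre of its base, z up.
- stamp_red: The same stamp with a red knob, to be left alone. The two may stand in either place.
- tumbler: Loose clear glass tumbler, 72 mm wide, 100 mm high, origin under its centre. To be left alone.
- tape: Loose roll of clear packing tape lying flat, 90 mm wide, 48 mm high, origin under its centre. To be left alone.
- stapler: Loose black stapler, 130 x 36 x 47 mm (x, y, z), origin under its centre. To be left alone.

How it is judged:
By the outcome, as a careful person would: the job done as asked, in the order asked, and still so for the second after the job is handed in, with the robot touching nothing.
It also fails if it takes over 69 s, if anything falls off the work surface, if the arm or the gripper's body presses on something with over 40 N, if the wrist force passes 120 N, or if a joint passes its speed limit or range.

### The arm

A 6-joint arm with a two-finger parallel gripper is mounted at the origin on the work surface. World frame = base frame: x ahead of the robot, y to its left, z up, the work surface at z = 0. Lengths are in m, angles in rad, forces in N, time in s.
With the tool pointing down it reaches from about 0.275 to 0.775 m from the base axis. Payload 14.6 kg.
Tool frame: the origin (TCP) lies at the very end of the fingers, on their centre line; the grasp point (between the pads) lies 19 mm behind it; z points along the fingers, x is the direction in which the jaws open and shut, and the axes are right-handed (so a half turn about z gives the same grasp; the last joint's range is limited). The gripper opens to 85 mm and grips with 20 to 120 N. Pads are 22 mm wide; open, the fingers measure 114 mm over their backs; the gripper's body (76 mm by 85 mm) begins 54 mm behind the grasp point. The pads swing forward as they close: fully open they stand 13 mm farther back than shut.
Start: joints at [-1.282, 0.263, -0.048, 1.259, 0, 1.415], TCP at [0.225, -0.474, 0.204] pointing down, gripper open.
Joint ranges: [-2.65, 2.65], [-0.89, 1.7], [-1.18, 1.37], [-2.13, 2.11], [-1.35, 1.29], [-3.14, 3.14]. Speed limits (rad/s): [1.89, 1.89, 2.57, 2.79, 3.14, 3.14].

### API

Orientations are given as [roll, pitch, yaw] about the fixed x, y, z axes, in that order (R = Rz(yaw) Ry(pitch) Rx(roll)).
In Python, from bench import manip gives the robot as it stands.
- The arm moves only by the shell command python3 -m creep 'ROWS'. ROWS is JSON, a list of rows, each a list of 7 numbers: the shift along the tool's x, y, z in units of 40 mm (1.0 is 40 mm), then the turn, a rotation vector about the tool's x, y, z in units of 8 degrees (1.0 is 8 degrees), then the opening in per cent of the stroke, from 0 (shut) to 100 (fully open). In form: [[x, y, z, wx, wy, wz, grip], ...]. A call has exactly 5 rows; each row is the pose to reach, as a shift and turn from the pose commanded when the call began, along the tool's axes at that moment; what a row does not reach only later rows make up. A row lasts 1/8 s, in which the tool goes at most 62.5 mm and 10.7 degrees, less where a joint would pass 70% of its speed; a pose out of reach is approached as far as the arm can. A call with a gripper value outside its range is refused whole. The fingers move at their own pace and stop on an object; the grip force is fixed at half the most. Time passes only in rows, so rows that repeat a pose let the fingers close, or fill a call up. It gives the time, the measured TCP pose, the force and the opening at its end, in the units of the state.
- manip.observe(): the state, without advancing time (a new reading comes with each control period).
- manip.snapshot(name): name is "scene" or "top"; returns a dict with "img" (480x640x3 uint8, red, green, blue), "fx", "fy", "cx", "cy" (pixels), "D" ([k1, k2, p1, p2, k3] as OpenCV has them; the pictures are not rectified), "eye" and "rotation" of the camera in the world. Camera axes: x right, y up, looking along -z (the intrinsics and any distortion apply to the point x, -y, -z); pixel columns grow to the right and rows downward; lengths in m; the calibration is good to about 2 mm. A picture is of the moment at which its call begins. There is no depth.
- manip.finish_job(): hands the job in, once; it reports no verdict.
Trained networks look in a picture, given as the dict that the camera call returned (one of the last four; its "shot" number tells which), for a name from the list of things; names that differ only in an ending like _2 or _b are one class to them, and where a whole thing is asked for, a point or a joint stands for the part that bears it (a point fixed in the world has none). Each returns a list of dicts, best first, with "p" (0 to 1); they miss things now and then, are a little off and sometimes report something else, mostly with a low value. They report only what shows in the picture. A call takes as long as a camera call.
- manip.search_frame(picture, target): "position" ([x, y, z] in m, in the coordinates of the camera as it stood for that picture, good to about 4 mm: the middle of the surface that is visible of it).
- manip.silhouettes(picture, target): "pixels" (480x640 bool, what is visible of it).
- manip.landmark_of(picture, target): "position" ([x, y, z] in m, in the coordinates of the camera as it stood for that picture, good to about 4 mm: a listed point, or the origin of a listed thing).
The state is a dict: "t": time; "joint_positions": joint angles; "qvel": joint speeds; "joint_efforts": joint torques, N m; "eef_pos": TCP position; "tool_rot": TCP orientation; "contact_force": force on the tool from outside, world axes, zero at the start; "ft_torque": the same for the moment, N m; "width": opening from 0.0 (shut) to 1.0 (fully open).
Only numpy, scipy, OpenCV 4.12 (cv2) and the standard library are available. Lean on these libraries where they do the work, as an engineer would, in place of code of your own. Each camera call takes 0.05 s, during which the arm holds its last target.

## Working session

There is one attempt and no reset: what is moved stays moved. The work goes in short steps, Python scripts to look and compute and a shell command to move; the robot and the scene stay as the last step left them, time stands still between calls to the robot, and variables do not carry over. Pictures are saved under pics/ and viewed, and the job is handed in when it is done.

```bash
ls; mkdir -p pics; python3 - <<'E'
from bench import manip
import cv2
print(manip.observe())
for n in("scene","top"):
    p=manip.snapshot(n); cv2.imwrite(f"pics/{n}0.png",p["img"][:,:,::-1])
    print({k:v for k,v in p.items() if k!="img"})
E
```

```text
pics
{'t': 0.0, 'joint_positions': array([-1.28229748e+00,  2.63531955e-01, -4.89062408e-02,  1.25938817e+00,
        2.23232695e-05,  1.41550514e+00]), 'qvel': array([-0.00093407, -0.00049243, -0.00152793,  0.00051071,  0.00216557,
       -0.00040772]), 'joint_efforts': array([-3.74771786e-03, -6.37604713e+01,  3.84569407e+01,  1.35570325e-02,
       -1.88127765e-04,  1.44455072e-05]), 'eef_pos': array([ 0.22534163, -0.47386774,  0.20333169]), 'tool_rot': array([-3.14141129e+00,  1.01418781e-03, -1.12700622e+00]), 'contact_force': array([0.06383919, 0.08230634, 0.86572121]), 'ft_torque': array([-0.02200642, -0.00960564, -0.0197311 ]), 'width': 0.9977367960251102}
{'fx': 462.4475508293718, 'fy': 462.4475508293718, 'cx': 311.9160315128328, 'cy': 238.17583225455266, 'D': array([-0.00738001,  0.        ,  0.        ,  0.        ,  0.        ]), 'eye': array([0.84765024, 0.43175455, 0.85507296]), 'rotation': array([0.56900229, 0.01299667, 2.57400962]), 'shot': 1}
{'fx': 503.2881160373663, 'fy': 503.2881160373663, 'cx': 321.07109534483277, 'cy': 244.11113359871172, 'D': array([-0.06792702,  0.        ,  0.        ,  0.        ,  0.        ]), 'eye': array([0.39563361, 0.00991489, 1.32837229]), 'rotation': array([ 0.13973169,  0.02367327, -1.54738183]), 'shot': 2}
```

View pics/scene0.png

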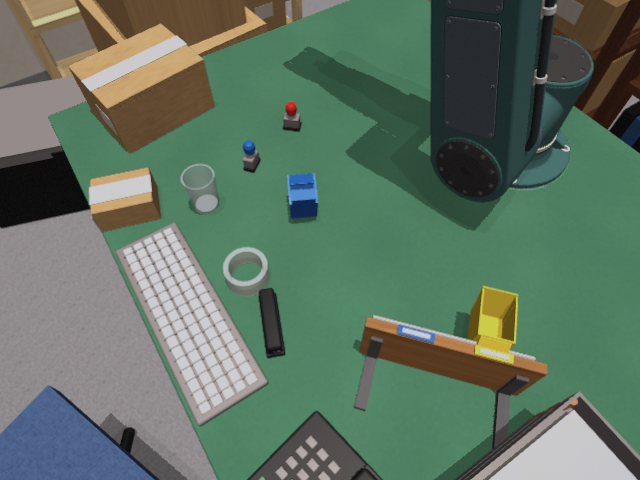

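View pics/top0.png

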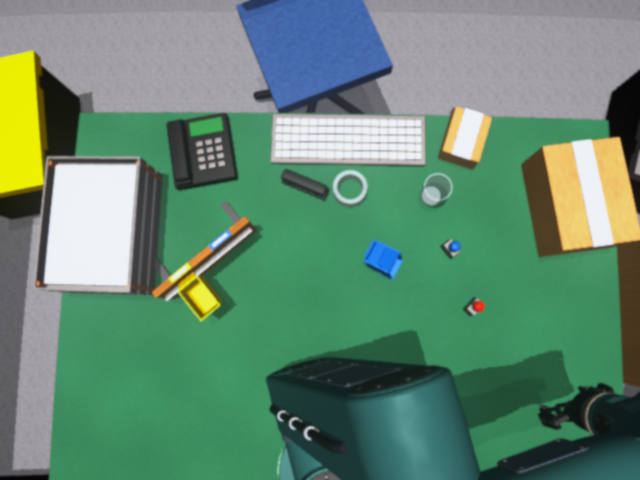

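```bash
cat > h.py <<'E'
from bench import manip
import cv2, numpy as np
from scipy.spatial.transform import Rotation as R
np.set_printoptions(precision=4,suppress=True)
def Rc(p): return R.from_euler('xyz',p['rotation']).as_matrix()
def world(p,c): return p['eye']+Rc(p)@np.asarray(c)
def proj(p,X):
    c=(np.atleast_2d(X)-p['eye'])@Rc(p)
    c=c*[1,-1,-1]
    K=np.array([[p['fx'],0,p['cx']],[0,p['fy'],p['cy']],[0,0,1]])
    return cv2.projectPoints(c.astype(float),np.zeros(3),np.zeros(3),K,p['D'])[0].reshape(-1,2)
def ray(p,uv):
    K=np.array([[p['fx'],0,p['cx']],[0,p['fy'],p['cy']],[0,0,1]])
    u=cv2.undistortPoints(np.array([[uv]],float),K,p['D'])[0,0]
    return Rc(p)@np.array([u[0],-u[1],-1.])
def atz(p,uv,z):
    d=ray(p,uv); return p['eye']+d*(z-p['eye'][2])/d[2]
E
python3 - <<'E'
from h import *
s=manip.snapshot("scene");t=manip.snapshot("top")
for n in ["bin","bin_in","bin_strip","board","cleat","tag_blue","tag_yellow","neighbour","stamp_blue","stamp_red","tumbler","tape","stapler"]:
  for nm,p in(("s",s),("t",t)):
    print(n,nm,[(round(d['p'],2),world(p,d['position']),proj(p,world(p,d['position']))[0].round()) for d in manip.landmark_of(p,n)[:2]])
print(manip.observe()['t'])
E
```

```text
bin s [(0.82, array([ 0.5525, -0.0833,  0.0372]), array([304., 211.])), (0.38, array([ 0.5418, -0.0999,  0.0986]), array([303., 186.]))]
bin t [(0.92, array([ 0.5565, -0.0807,  0.0407]), array([370., 253.]))]
bin_in s [(0.68, array([ 0.5517, -0.085 ,  0.0399]), array([304., 210.]))]
bin_in t [(0.84, array([ 0.5522, -0.0851,  0.0362]), array([371., 254.]))]
bin_strip s [(0.97, array([ 0.5383, -0.1017,  0.0979]), array([304., 185.]))]
bin_strip t [(0.92, array([ 0.5392, -0.1098,  0.0997]), array([383., 257.]))]
board s [(0.85, array([ 0.5232,  0.3236, -0.0021]), array([433., 365.]))]
board t [(0.97, array([ 0.5211,  0.3293, -0.002 ]), array([215., 265.]))]
cleat s [(0.95, array([0.5211, 0.3246, 0.0854]), array([445., 349.])), (0.61, array([ 0.573 , -0.2919,  0.0008]), array([252., 166.]))]
cleat t [(0.81, array([0.5222, 0.3259, 0.0825]), array([208., 261.])), (0.74, array([ 0.5551, -0.0822,  0.0402]), array([370., 253.]))]
tag_blue s [(0.89, array([0.5695, 0.2859, 0.1338]), array([414., 335.]))]
tag_blue t [(0.56, array([0.5691, 0.2838, 0.1339]), array([221., 240.]))]
tag_yellow s [(0.
[... 287 characters left out ...]
amp_blue s [(0.65, array([ 0.5748, -0.2938, -0.0011]), array([251., 166.]))]
stamp_blue t [(0.71, array([ 0.5738, -0.2898,  0.0037]), array([448., 249.]))]
stamp_red s []
stamp_red t [(0.72, array([ 0.4265, -0.3517, -0.0018]), array([471., 306.]))]
tumbler s [(0.8, array([ 0.7198, -0.2462,  0.0007]), array([206., 205.])), (0.36, array([ 0.54  , -0.1048,  0.0979]), array([303., 185.]))]
tumbler t [(0.81, array([ 0.7222, -0.247 , -0.0015]), array([431., 195.]))]
tape s [(0.59, array([ 0.7246, -0.0261,  0.0032]), array([249., 276.]))]
tape t [(0.78, array([ 0.7307, -0.0288,  0.0023]), array([350., 190.]))]
stapler s []
stapler t [(0.74, array([0.7388, 0.094 , 0.0002]), array([305., 186.]))]
1.5
```

The scene view shows the blue bin at about (303,195) with the blue stamp at (250,155) and the red one at (291,115). The board is at (450,355), with the blue tag at its left end (415,333) and the yellow bin at (495,325). The top view agrees. I'll refine the bin and board poses by fitting models to the silhouettes.

```bash
cat > fit.py <<'E'
from h import *
from scipy.optimize import minimize
def box(x0,x1,y0,y1,z0,z1): return np.array([[x,y,z] for x in(x0,x1) for y in(y0,y1) for z in(z0,z1)])/1000.
def binparts():
    main=np.array([[x,y,z] for y in(-30,30) for x,z in((-36,0),(40,0),(40,70),(-52,70))])/1000.
    c=np.array([40,68]);e=np.array([58,36.8]);n=np.array([.866,.5])*2.5
    strip=np.array([[q[0],y,q[1]] for y in(-25,25) for q in(c+n,c-n,e+n,e-n)])/1000.
    return [main,strip,box(40,59.5,-25,25,0,6)]
def boardparts(): return [box(0,18,-145,145,0,135)]
def mask(p,parts,Rm,t,S=4):
    m=np.zeros((480*S//2,640*S//2),np.uint8)
    for q in parts:
        uv=proj(p,q@Rm.T+t)*S/2
        cv2.fillConvexPoly(m,cv2.convexHull(uv.astype(np.float32)).round().astype(np.int32),1)
    return m
def binR(yawx, tilt):  # x axis heading yawx when upright; nose tilt: tilt=rotation about y (rad), + = nose up
    return R.from_euler('ZY',[yawx,tilt]).as_matrix()
def cost(views,parts,Rm,t):
    c=0
    for p,s in views:
        m=mask(p,parts,Rm,t); s2=cv2.resize(s.astype(np.uint8),(m.shape[1],m.shape[0]),interpolation=cv2.INTER_NEAREST)
        c+=1-(m&s2).sum()/((m|s2).sum()+1e-9)
    return c
E
python3 - <<'E'
from fit import *
import pickle
s=manip.snapshot("scene");t=manip.snapshot("top")
D={}
for n in ["bin","board","neighbour","tag_blue"]:
  for nm,p in(("s",s),("t",t)):
    r=manip.silhouettes(p,n)
    print(n,nm,[(round(d['p'],2),d['pixels'].sum()) for d in r[:2]])
    if r: D[n,nm]=r[0]['pixels']
pickle.dump((s,t,D),open('m0.pkl','wb'))
V=[(p,D['bin',k]) for k,p in(('s',s),('t',t)) if ('bin',k) in D]
# lying: upright rotated about y nose down by 77 : z axis from up -> -x heading... z=(cos) ; x up
def f(v,tilt=-77):
    return cost(V,binparts(),binR(v[2],np.radians(tilt)),[v[0],v[1],v[3] if len(v)>3 else .035])
best=None
for yd in range(20,100,6):
    r=minimize(f,[.554,-.083,np.radians(yd)],method='Nelder-Mead',options=dict(initial_simplex=np.array([[.554,-.083,np.radians(yd)]]*4)+np.vstack([np.zeros(3),np.diag([.01,.01,.15])])))
    if best is None or r.fun<best.fun: best=r
print(best.fun,best.x[:2],np.degrees(best.x[2]))
Rm=binR(best.x[2],np.radians(-77)); print(Rm, Rm@[.058,0,.0368]+np.r_[best.x[:2],.035])
V=[(p,D['neighbour',k]) for k,p in(('s',s),('t',t)) if ('neighbour',k) in D]
print(manip.observe()['t'])
E
```

```text
bin s [(0.69, np.int64(1193)), (0.28, np.int64(2583))]
bin t [(0.92, np.int64(895))]
board s [(0.6, np.int64(8089)), (0.26, np.int64(397))]
board t [(0.58, np.int64(2199))]
neighbour s [(0.66, np.int64(2627))]
neighbour t [(0.8, np.int64(1265)), (0.6, np.int64(119))]
tag_blue s [(0.56, np.int64(371))]
tag_blue t [(0.54, np.int64(172))]
0.11264371117220129 [ 0.5533 -0.0852] 62.395469513244656
[[ 0.1042 -0.8862 -0.4515]
 [ 0.1993  0.4634 -0.8635]
 [ 0.9744  0.      0.225 ]] [ 0.5428 -0.1054  0.0998]
2.0
```

```bash
python3 - <<'E'
from fit import *
import pickle
s,t,D=pickle.load(open('m0.pkl','rb'))
xb=[.5533,-.0852,.035]
ims=[]
Nb=[(p,D['neighbour',k]) for k,p in(('s',s),('t',t))]
def g(v):
    Rm=binR(v[2],0); return cost(Nb,binparts(),Rm,[v[0],v[1],.062])
def nm(f,x0,d): return minimize(f,x0,method='Nelder-Mead',options=dict(initial_simplex=np.vstack([x0,np.array(x0)+np.diag(d)])))
r=nm(g,[.433,.3375,np.radians(41)],[.01,.01,.1]); print('neigh',r.fun,r.x[:2],np.degrees(r.x[2]))
T=[(p,D['tag_blue',k]) for k,p in(('s',s),('t',t))]
def g2(v): return cost(T,[box(-8,8,-30,30,0,4)],binR(v[2],0),[v[0],v[1],.135])
r2=nm(g2,[.569,.285,np.radians(41)],[.01,.01,.1]); print('tag',r2.fun,r2.x[:2],np.degrees(r2.x[2]))
for p,name,c,w in((s,'scene',(300,195),None),(t,'top',(385,258),None)):
    for cc,parts,Rm,tt,nmn in((c,binparts(),binR(np.radians(62.4),np.radians(-77)),xb,'bin'),):
        im=cv2.resize(p['img'][:,:,::-1],None,fx=6,fy=6,interpolation=cv2.INTER_CUBIC)
        for q in parts:
            h=cv2.convexHull((proj(p,q@Rm.T+tt)*6+3).astype(np.float32)).round().astype(np.int32); cv2.polylines(im,[h],True,(0,255,255),1)
        ims.append(im[cc[1]*6-240:cc[1]*6+240,cc[0]*6-200:cc[0]*6+200])
    a=r2.x[2] ; 
cv2.imwrite('pics/ov.png',np.hstack(ims))
E
```

```text
neigh 0.25502832203571735 [0.4312 0.3374] 41.364630131241974
tag 0.223997816630628 [0.5662 0.2866] 42.212275008120635
```

View pics/ov.png

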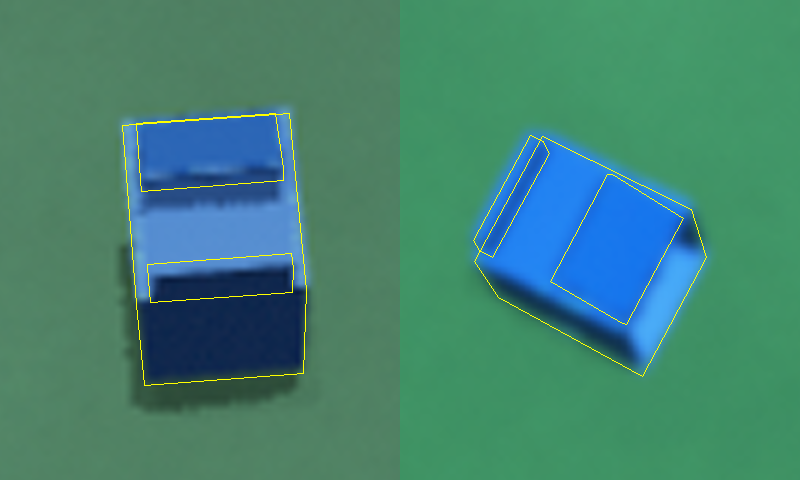

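The model outline lies on the bin in both crops, so its pose is about (0.553,-0.085), yaw 62.4°. Next I'll compute the leaned grasp.

```bash
cat > mv.py <<'E'
from fit import *
def toolR(Rb,phi):  # tool in bin frame; phi deg: lean, + = pointing to bin -x (front)
    a=np.radians(phi); z=np.array([-np.sin(a),0,-np.cos(a)]); x=np.array([0,-1.,0]); y=np.cross(z,x)
    return Rb@np.column_stack([x,y,z])
def tcp(Rb,tb,g,phi,back=0.): # g=(x,z) nominal grasp point in bin, mm
    Rt=toolR(Rb,phi); P=np.asarray(tb)+Rb@(np.array([g[0],0,g[1]])/1000)+Rt[:,2]*(.019-back)
    return P,Rt
def cmd(P,Rt,P0=None,R0=None,say=''):
    o=manip.observe()
    if P0 is None: P0=o['eef_pos']; R0=R.from_euler('xyz',o['tool_rot']).as_matrix()
    d=R0.T@(P-P0)/.04; w=np.degrees(R.from_matrix(R0.T@Rt).as_rotvec())/8
    print(say,np.r_[d,w].round(3).tolist(),'| P',P,'|d| mm',np.linalg.norm(d)*40,'ang',np.linalg.norm(w)*8)
def cur():
    o=manip.observe(); return o['eef_pos'],R.from_euler('xyz',o['tool_rot']).as_matrix()
BIN0=(binR(np.radians(62.4),np.radians(-77)),[.5533,-.0852,.035])
E
python3 - <<'E'
from mv import *
P,Rt=tcp(*BIN0,(5,45),38.5,.09); print(Rt)
cmd(P,Rt); P2,_=tcp(*BIN0,(5,45),38.5); cmd(P2,Rt,P,Rt)
E
```

```text
[[ 0.8862 -0.3626  0.2884]
 [-0.4633 -0.6936  0.5517]
 [ 0.     -0.6225 -0.7826]]
 [-3.956, -9.842, 2.456, 4.642, -1.552, -4.444] | P [ 0.513  -0.1622  0.1056] |d| mm 435.5045056708767 ang 52.88735038286027
 [-0.0, -0.0, 2.25, 0.0, 0.0, 0.0] | P [ 0.539  -0.1126  0.0351] |d| mm 89.99999999999994 ang 0.0
```

```bash
python3 -m creep '[[-0.8,-2,0.2,0.9,-0.3,-0.9,100],[-1.6,-4,0.5,1.9,-0.6,-1.8,100],[-2.4,-6,0.9,2.8,-0.9,-2.7,100],[-3.2,-8,1.4,3.7,-1.2,-3.6,100],[-3.9,-9.4,1.9,4.64,-1.55,-4.44,100]]'; python3 - <<'E'
from mv import *
P,Rt=tcp(*BIN0,(5,45),38.5,.06); cmd(P,Rt); P2,_=tcp(*BIN0,(5,45),38.5); cmd(P2,Rt)
E
```

```text
t: 2.62
eef_pos: [0.4342, -0.2459, 0.1526]
tool_rot: [-2.467, -0.003, -0.479]
contact_force: [0.5, -0.9, -0.4]
width: 1.002
 [0.779, -1.421, 3.398, -0.021, -0.006, 0.026] | P [ 0.5217 -0.1457  0.0821] |d| mm 150.59221361357874 ang 0.2701906491846893
 [0.778, -1.416, 4.898, -0.021, -0.006, 0.026] | P [ 0.539  -0.1126  0.0351] |d| mm 206.31633204327733 ang 0.2701906491846893
```

```bash
python3 -m creep '[[0.4,-0.7,0.9,0,0,0,100],[0.77,-1.4,2,0,0,0,100],[0.77,-1.42,3,0,0,0,100],[0.77,-1.42,3,0,0,0,100],[0.77,-1.42,3,0,0,0,100]]'; python3 - <<'E'
from mv import *
P2,Rt=tcp(*BIN0,(5,45),38.5); cmd(P2,Rt)
s=manip.snapshot("scene");cv2.imwrite("pics/a1.png",cv2.resize(s['img'][80:300,180:420,::-1],None,fx=3,fy=2.5))
E
```

```text
t: 3.25
eef_pos: [0.5156, -0.1562, 0.0944]
tool_rot: [-2.47, -0.001, -0.482]
contact_force: [0.9, -0.8, 0.6]
width: 1.004
 [0.012, -0.048, 1.93, 0.004, -0.006, -0.001] | P [ 0.539  -0.1126  0.0351] |d| mm 77.21923989315678 ang 0.0555730135468386
```

View pics/a1.png

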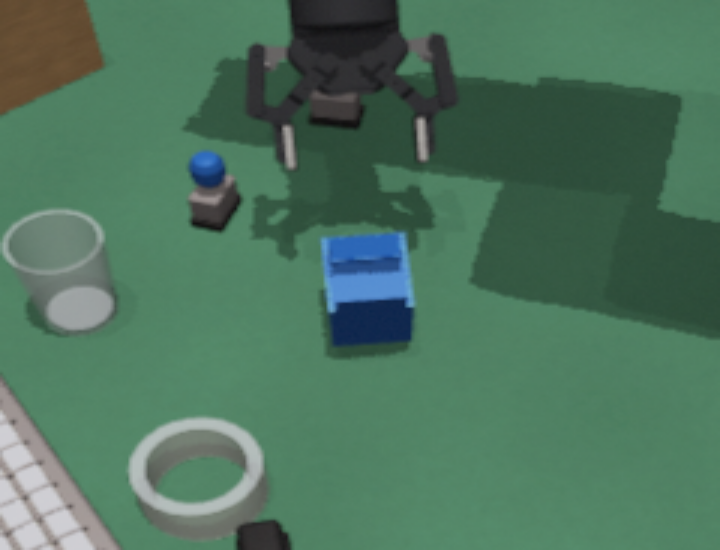

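The hand is lined up with the bin, with the fingers at (290,150) and (423,140) on either side of it at (368,285). I'll advance and then close.

```bash
python3 -m creep '[[0,-0.02,0.8,0,0,0,100],[0,-0.05,1.4,0,0,0,100],[0,-0.05,1.93,0,0,0,100],[0,-0.05,1.93,0,0,0,100],[0,-0.05,1.93,0,0,0,0]]'; python3 -m creep '[[0,0,0,0,0,0,0],[0,0,0,0,0,0,0],[0,0,0,0,0,0,0],[0,0,0,0,0,0,0],[0,0,0,0,0,0,0]]';  python3 - <<'E'
from mv import *
P2,Rt=tcp(*BIN0,(5,45),38.5); cmd(P2,Rt)
s=manip.snapshot("scene");cv2.imwrite("pics/a2.png",cv2.resize(s['img'][80:300,180:420,::-1],None,fx=3,fy=2.5))
E
```

```text
t: 3.92
eef_pos: [0.5387, -0.1129, 0.0355]
tool_rot: [-2.47, -0.001, -0.483]
contact_force: [-0.8, -0.6, -1.2]
width: 0.815
t: 4.55
eef_pos: [0.539, -0.113, 0.0357]
tool_rot: [-2.47, -0.002, -0.483]
contact_force: [-2.6, -3.1, 7.2]
width: 0.692
 [-0.005, 0.003, 0.017, 0.004, -0.019, -0.001] | P [ 0.539  -0.1126  0.0351] |d| mm 0.7131478983201669 ang 0.15507491641356305
```

View pics/a2.png

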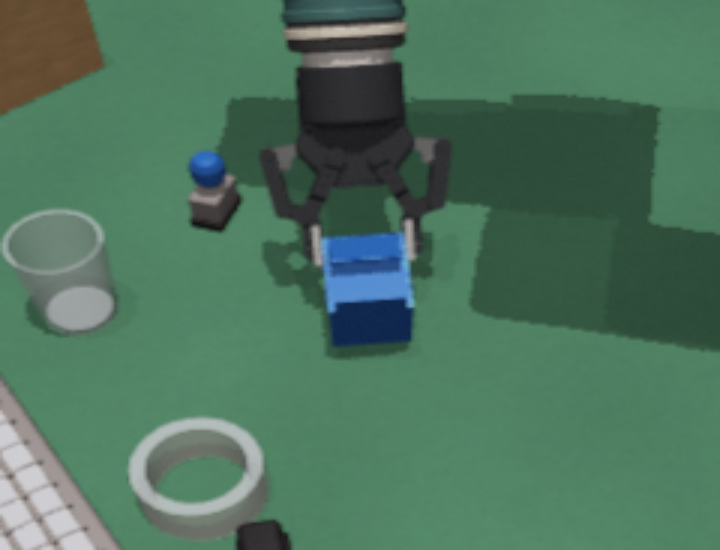

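```bash
python3 -m creep '[[0,-0.6,-0.8,0,0,0,0],[0,-1.2,-1.55,0,0,0,0],[0,-1.25,-1.57,1.2,0,0,0],[0,-1.25,-1.57,1.2,0,0,0],[0,-1.25,-1.57,1.2,0,0,0]]'; python3 - <<'E'
from mv import *
P0,R0=cur()
Rb=R0@toolR(np.eye(3),38.5).T
print(R.from_matrix(Rb).as_euler('ZYX',degrees=True))
s=manip.snapshot("scene");cv2.imwrite("pics/a3.png",cv2.resize(s['img'][80:300,180:420,::-1],None,fx=3,fy=2.5))
U=(binR(np.radians(62.4),0),np.array([.52,-.08,.0])) 
cmd(*tcp(U[0],U[1]+[0,0,.06],(5,45),38.5)); cmd(*tcp(*U,(5,45),38.5))
E
```

```text
t: 5.22
eef_pos: [0.5384, -0.1121, 0.1147]
tool_rot: [-2.305, 0.001, -0.483]
contact_force: [-0.0, 0.1, -0.8]
width: 0.688
[ 61.8167 -86.432    0.5166]
 [-0.778, 0.249, 0.652, -10.806, -0.001, -0.004] | P [ 0.5168 -0.0861  0.0901] |d| mm 41.80127525777764 ang 86.446631136283
 [-0.778, 1.363, 1.657, -10.806, -0.001, -0.004] | P [ 0.5168 -0.0861  0.0301] |d| mm 91.27904615328491 ang 86.446631136283
```

View pics/a3.png

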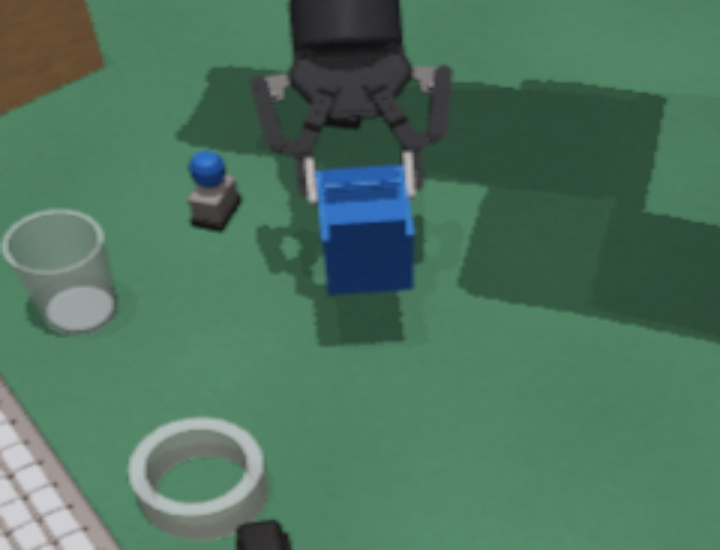

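```bash
python3 -m creep '[[-0.1,0,0,-1.3,0,0,0],[-0.2,0,0,-2.6,0,0,0],[-0.3,0,0,-3.9,0,0,0],[-0.4,0,0.1,-5.2,0,0,0],[-0.5,0.1,0.2,-6.5,0,0,0]]'; python3 - <<'E'
from mv import *
U=(binR(np.radians(62.4),0),np.array([.52,-.08,.0])) 
cmd(*tcp(U[0],U[1]+[0,0,.03],(5,45),38.5)); cmd(*tcp(*U,(5,45),38.5))
s=manip.snapshot("scene");cv2.imwrite("pics/a4.png",cv2.resize(s['img'][80:300,180:420,::-1],None,fx=3,fy=2.5))
E
```

```text
t: 5.9
eef_pos: [0.5232, -0.0992, 0.1088]
tool_rot: [3.067, -0.006, -0.482]
contact_force: [0.3, 0.4, -1.7]
width: 0.689
 [-0.301, -0.306, 1.195, -4.279, -0.04, -0.02] | P [ 0.5168 -0.0861  0.0601] |d| mm 50.792134355097495 ang 34.23701617788189
 [-0.306, -0.362, 1.943, -4.279, -0.04, -0.02] | P [ 0.5168 -0.0861  0.0301] |d| mm 79.99214214972768 ang 34.23701617788189
```

View pics/a4.png

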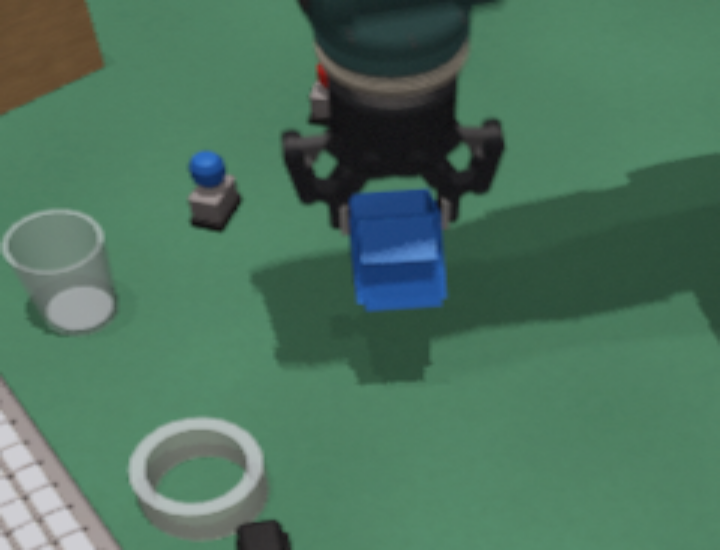

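```bash
python3 -m creep '[[-0.1,0,0.2,-1.2,0,0,0],[-0.2,-0.1,0.5,-2.4,0,0,0],[-0.3,-0.2,0.8,-3.6,0,0,0],[-0.3,-0.3,1.1,-4.28,-0.04,-0.02,0],[-0.3,-0.3,1.2,-4.28,-0.04,-0.02,0]]'; cat > binfit.py <<'E'
from mv import *
def nm(f,x0,d): return minimize(f,x0,method='Nelder-Mead',options=dict(initial_simplex=np.vstack([x0,np.array(x0)+np.diag(d)])))
def overlay(views,v,name,c=None,S=5):
    ims=[]
    for p,_ in views:
        im=cv2.resize(p['img'][:,:,::-1],None,fx=S,fy=S,interpolation=cv2.INTER_CUBIC); Rm=binR(v[3],v[4])
        for q in binparts():
            h=cv2.convexHull((proj(p,q@Rm.T+v[:3])*S+S//2).astype(np.float32)).round().astype(np.int32); cv2.polylines(im,[h],True,(0,255,255),1)
        u=(proj(p,np.array(v[:3])+[0,0,.035])[0]*S).astype(int)
        x=max(u[0]-200,0);y=max(u[1]-240,0); ims.append(im[y:y+480,x:x+400])
    cv2.imwrite(name,np.hstack(ims))
def fitbin(v0,name,views=('scene','top')):
    V=[]
    for n in views:
        p=manip.snapshot(n); r=manip.silhouettes(p,'bin')
        if r:
            b=min(r,key=lambda d:np.linalg.norm(np.argwhere(d['pixels']).mean(0)[::-1]-proj(p,np.array(v0[:3])+[0,0,.035])[0])); print(n,b['p'],b['pixels'].sum()); V.append((p,b['pixels']))
    f=lambda v:cost(V,binparts(),binR(v[3],v[4]),v[:3])
    r=nm(f,v0,[.006,.006,.006,.08,.08]); r=nm(f,r.x,[.003,.003,.003,.04,.04])
    print('fit',r.fun,r.x[:3],np.degrees(r.x[3:])); overlay(V,r.x,name); return r.x,V
E
python3 - <<'E'
from binfit import *
P0,R0=cur(); Rb=R0@toolR(np.eye(3),38.5).T
tb=P0-R0[:,2]*.019-Rb@[.005,0,.045]; print('nominal',tb,R.from_matrix(Rb).as_euler('ZYX',degrees=True))
fitbin([*tb,np.radians(62),0.],'pics/a5.png')
E
```

```text
t: 6.58
eef_pos: [0.516, -0.0845, 0.0565]
tool_rot: [2.475, 0.007, -0.479]
contact_force: [1.5, -0.8, -0.3]
width: 0.693
nominal [ 0.5191 -0.0782  0.0264] [62.5415 -0.3028  0.4205]
scene 0.47 1329
top 0.77 983
fit 1.192880794702154 [ 0.5181 -0.0824  0.0322] [61.2216  0.7232]
```

View pics/a5.png

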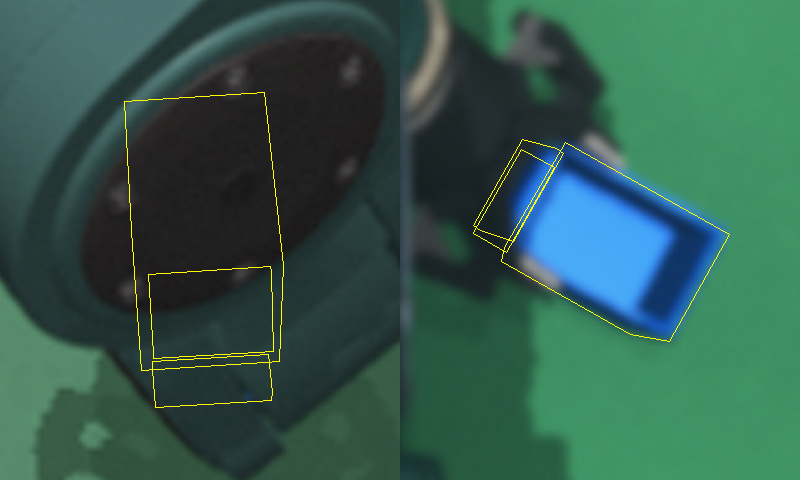

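```bash
python3 -m creep '[[0,-0.2,0.25,0,0,0,0],[0,-0.36,0.46,0,0,0,0],[0,-0.38,0.49,0,0,0,0],[0,-0.4,0.51,0,0,0,0],[0,-0.4,0.51,0,0,0,0]]'
```

```text
t: 7.4
eef_pos: [0.5156, -0.0862, 0.0322]
tool_rot: [2.475, 0.006, -0.482]
contact_force: [-0.7, -0.5, 1.3]
width: 0.686
```

```bash
python3 -m creep '[[0,-0.03,0.04,0,0,0,0],[0,-0.03,0.04,0,0,0,0],[0,-0.05,0.06,0,0,0,0],[0,-0.05,0.06,0,0,0,0],[0,-0.05,0.06,0,0,0,0]]'
```

```text
t: 8.02
eef_pos: [0.5157, -0.0861, 0.0317]
tool_rot: [2.474, 0.004, -0.48]
contact_force: [-6.7, 13.5, 38.6]
width: 0.689
```

```bash
python3 -m creep '[[0,0.04,-0.05,0,0,0,0],[0,0.04,-0.05,0,0,0,100],[0,0.04,-0.05,0,0,0,100],[0,0.04,-0.05,0,0,0,100],[0,0.04,-0.05,0,0,0,100]]'
```

```text
t: 8.65
eef_pos: [0.5156, -0.0861, 0.0312]
tool_rot: [2.476, 0.006, -0.482]
contact_force: [-0.2, 0.5, 0.5]
width: 0.997
```

```bash
python3 -m creep '[[0,0,-0.4,0,0,0,100],[0,0,-1.0,0,0,0,100],[0,0,-2.0,0,0,0,100],[0,0,-3.0,0,0,0,100],[0,0,-4.0,0,0,0,100]]'; python3 - <<'E'
from binfit import *
fitbin([.52,-.08,0.,np.radians(62),0.],'pics/a6.png')
E
```

```text
t: 9.28
eef_pos: [0.5623, 0.0019, 0.1582]
tool_rot: [2.476, 0.006, -0.482]
contact_force: [0.2, 0.8, -0.1]
width: 0.995
scene 0.2 1368
top 0.7 1047
fit 1.0621761658033202 [ 0.5176 -0.0827 -0.0024] [61.7664  4.1555]
```

View pics/a6.png

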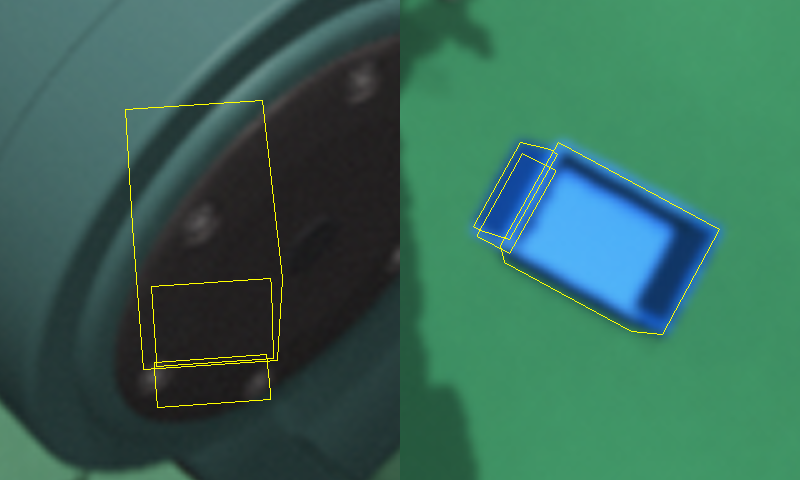

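```bash
python3 - <<'E'
from binfit import *
p=manip.snapshot('top'); r=manip.silhouettes(p,'bin')[0]; V=[(p,r['pixels'])]
f=lambda v:cost(V,binparts(),binR(v[2],0),[v[0],v[1],0])
r=nm(f,[.519,-.081,np.radians(62)],[.006,.006,.08]);r=nm(f,r.x,[.003,.003,.04]); print(r.fun,r.x[:2],np.degrees(r.x[2]))
U=(binR(r.x[2],0),[*r.x[:2],0]); overlay(V,[*r.x[:2],0,r.x[2],0],'pics/a7.png')
cmd(*tcp(*U,(0,45),-15,.09)); cmd(*tcp(*U,(0,45),-15))
E
```

```text
0.06120670877824863 [ 0.5186 -0.0816] 63.31531426379096
 [0.017, 1.525, 2.561, 6.649, 0.077, -0.108] | P [ 0.5104 -0.098   0.1136] |d| mm 119.22801969791817 ang 53.20588902285144
 [0.024, -0.277, 3.909, 6.649, 0.077, -0.108] | P [ 0.5208 -0.0772  0.0266] |d| mm 156.76019811581014 ang 53.20588902285144
```

View pics/a7.png

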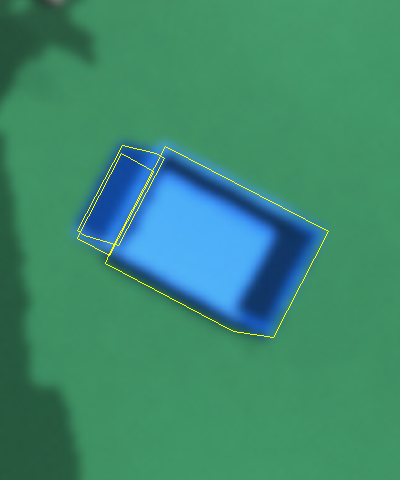

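```bash
python3 -m creep '[[0,0.3,0.3,1.3,0,0,100],[0,0.6,0.8,2.6,0,0,100],[0,0.9,1.4,3.9,0,-0.1,100],[0,1.2,2.0,5.2,0.05,-0.1,100],[0,1.5,2.55,6.6,0.08,-0.1,100]]'; python3 - <<'E'
from mv import *
U=(binR(np.radians(62.8),0),[.5186,-.0814,0])
cmd(*tcp(*U,(0,45),-15,.05)); cmd(*tcp(*U,(0,45),-15))
E
```

```text
t: 10.2
eef_pos: [0.5099, -0.097, 0.1142]
tool_rot: [-2.888, -0.005, -0.467]
contact_force: [1.7, -0.0, -0.6]
width: 0.998
 [0.012, 0.008, 1.012, 0.061, -0.018, 0.064] | P [ 0.5149 -0.0885  0.0749] |d| mm 40.49089633921645 ang 0.7264190872415027
 [0.008, -0.003, 2.262, 0.061, -0.018, 0.064] | P [ 0.5208 -0.077   0.0266] |d| mm 90.48575995012996 ang 0.7264190872415027
```

```bash
python3 -m creep '[[0,0,0.7,0,0,0,100],[0,0,1.4,0.06,0,0.06,100],[0,0,2.1,0.06,0,0.06,100],[0,0,2.26,0.06,0,0.06,100],[0,0,2.26,0.06,0,0.06,50]]';  python3 -m creep '[[0,0,0,0,0,0,0],[0,0,0,0,0,0,0],[0,0,0,0,0,0,0],[0,0,0,0,0,0,0],[0,0,0,0,0,0,0]]'; python3 - <<'E'
from binfit import *
print(cur()[0])
V=[]
p=manip.snapshot('top'); r=manip.silhouettes(p,'bin'); print(r[0]['p'] if r else None)
overlay([(p,0)],[.5186,-.0816,0,np.radians(63),0],'pics/a8.png')
E
```

```text
t: 10.82
eef_pos: [0.5205, -0.0766, 0.0264]
tool_rot: [-2.886, 0.001, -0.474]
contact_force: [-0.0, 0.3, 0.6]
width: 0.816
t: 11.45
eef_pos: [0.5212, -0.077, 0.0274]
tool_rot: [-2.886, -0.001, -0.475]
contact_force: [-3.8, -1.2, 8.4]
width: 0.682
[ 0.5212 -0.077   0.0274]
0.62
```

View pics/a8.png

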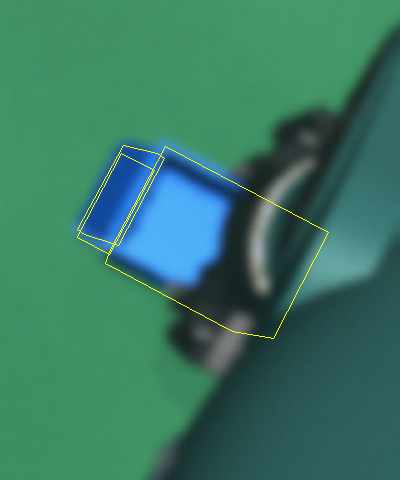

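```bash
cat > bov.py <<'E'
from binfit import *
import pickle,sys
s,t,D=pickle.load(open('m0.pkl','rb'))
def bov(v,name):
    Rm=binR(v[2],0); o=np.array([v[0],v[1],0]); ims=[]
    c=np.array([0,85]);e=np.array([-15,111]);n=np.array([.866,.5])*2.5
    cl=np.array([[q[0],y,q[1]] for y in(-135,135) for q in(c+n,c-n,e+n,e-n)])/1000.
    parts=[(box(0,18,-145,145,0,135),(0,255,255)),(box(1,17,-92,-32,135,139),(255,255,0)),(box(1,17,32,92,135,139),(255,0,255)),(cl,(0,0,255))]
    nb=[q+np.array([-.06,.062,.062]) for q in binparts()]
    parts+=[(q,(0,255,0)) for q in nb]
    for p,S in((s,4),(t,6)):
        im=cv2.resize(p['img'][:,:,::-1],None,fx=S,fy=S,interpolation=cv2.INTER_CUBIC)
        for q,col in parts:
            h=cv2.convexHull((proj(p,q@Rm.T+o)*S+S//2).astype(np.float32)).round().astype(np.int32); cv2.polylines(im,[h],True,col,1)
        u=(proj(p,o+[0,0,.1])[0]*S).astype(int)
        x=max(u[0]-400,0);y=max(u[1]-300,0); cv2.imwrite(f'pics/{name}_{S}.png',im[y:y+600,x:x+800])
if __name__=='__main__':
    x,y,a=map(float,sys.argv[1:4]); bov([x,y,np.radians(a)],sys.argv[4])
E
python3 bov.py .522 .326 41.4 b0
```

```text
(no output)
```

View pics/b0_4.png

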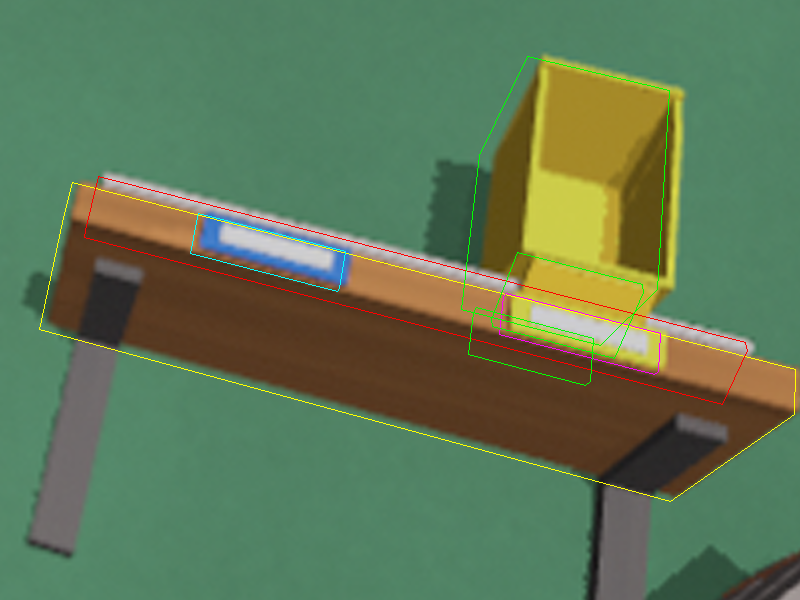

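View pics/b0_6.png

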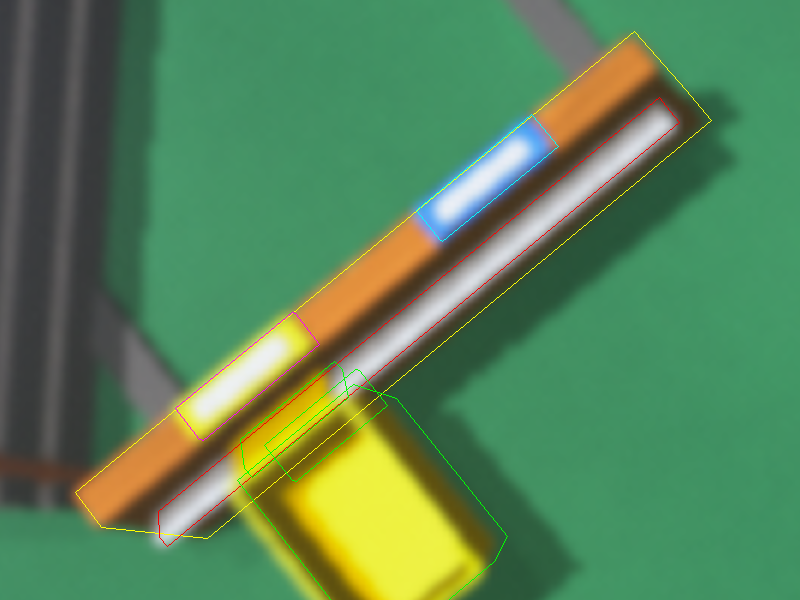

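```bash
python3 bov.py .5205 .3275 41.2 b1
```

```text
(no output)
```

View pics/b1_4.png

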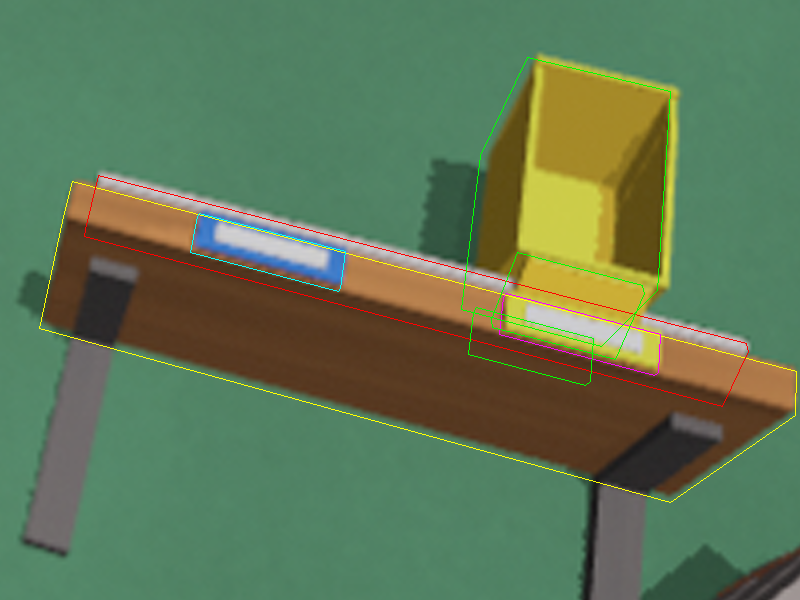

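View pics/b1_6.png

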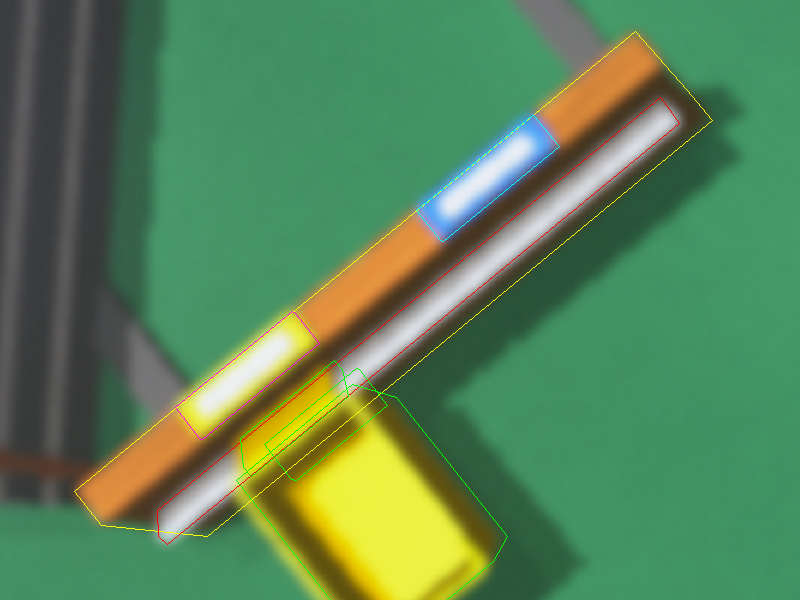

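```bash
cat > hang.py <<'E'
from binfit import *
import json,os
BO=np.array([.5202,.3272,0.]); BA=np.radians(41.2)
def grasp_init():
    P,Rt=cur(); Rb=binR(np.radians(62.8),0); tb=np.array([.5186,-.0816,0])
    Rbt=Rt.T@Rb; tbt=Rt.T@(tb-P); tbt[0]=0
    # remove yaw/roll misalign: keep lean only
    lean=np.arctan2(-Rbt[1,0]*0+Rbt[2,0],-Rbt[2,2]); print('lean',np.degrees(lean)); print(Rbt,tbt*1000)
    json.dump([Rbt.tolist(),tbt.tolist()],open('g.json','w'))
def G(): a=json.load(open('g.json')); return np.array(a[0]),np.array(a[1])
def bin_now():
    P,Rt=cur(); Rbt,tbt=G(); return Rt@Rbt,P+Rt@tbt
def target(tipx,tipz,th,y=-.062):
    Rb=binR(BA,np.radians(th)); RB=binR(BA,0)
    tip=BO+RB@np.array([tipx/1000,y,tipz/1000]); tb=tip-Rb@[.058,0,.0368]
    Rbt,tbt=G(); Rt=Rb@Rbt.T; return tb-Rt@tbt,Rt
def where():
    Rb,tb=bin_now(); RB=binR(BA,0); tip=RB.T@(tb+Rb@[.058,0,.0368]-BO); e=R.from_matrix(RB.T@Rb).as_euler('ZYX',degrees=True)
    print('tip in board mm',tip*1000,'yaw,tilt,roll',e)
E
python3 - <<'E'
from hang import *
grasp_init(); where()
cmd(*target(-70,180,25)); cmd(*target(-45,135,25))
o,Rr=cur(); print('up dir in tool',Rr.T@[0,0,1])
E
```

```text
lean 14.657413776620318
[[ 0.0002 -1.      0.0006]
 [-0.9675 -0.0004 -0.253 ]
 [ 0.253  -0.0005 -0.9675]] [ 0.     12.0525 25.1652]
tip in board mm [-216.4912 -285.3281   36.8001] yaw,tilt,roll [21.6  0.   0. ]
 [-4.315, -6.448, -2.615, -3.089, 0.101, 2.718] | P [0.4694 0.2004 0.1938] |d| mm 327.5063799673915 ang 32.92592855393355
 [-4.086, -6.725, -1.38, -3.089, 0.101, 2.718] | P [0.4882 0.2168 0.1488] |d| mm 319.57222178929635 ang 32.92592855393355
up dir in tool [ 0.0006 -0.253  -0.9675]
```

```bash
python3 -m creep '[[0,-0.2,-0.8,0,0,0,0],[0,-0.5,-2.0,0,0,0,0],[-0.8,-1.7,-2.4,-0.6,0,0.5,0],[-1.8,-3.1,-2.5,-1.3,0,1.1,0],[-2.8,-4.4,-2.6,-2.0,0.06,1.8,0]]'; python3 - <<'E'
from hang import *
where()
cmd(*target(-60,150,25)); cmd(*target(-45,135,25))
E
```

```text
t: 12.18
eef_pos: [0.49, 0.0896, 0.1695]
tool_rot: [3.117, 0.019, -0.724]
contact_force: [1.4, -1.0, -2.4]
width: 0.686
tip in board mm [-126.3735 -152.0406  164.0165] yaw,tilt,roll [ 7.621  16.0407  1.1667]
 [-2.185, -1.985, 0.138, -1.11, 0.046, 0.922] | P [0.4769 0.207  0.1638] |d| mm 118.21162550313892 ang 11.547610074501765
 [-2.13, -2.366, 0.503, -1.11, 0.046, 0.922] | P [0.4882 0.2168 0.1488] |d| mm 128.9224160334006 ang 11.547610074501765
```

```bash
python3 -m creep '[[-0.6,-0.6,0,-0.4,0,0.3,0],[-1.3,-1.2,0.1,-0.8,0,0.6,0],[-2.0,-1.8,0.1,-1.1,0.04,0.9,0],[-2.18,-1.98,0.14,-1.11,0.04,0.92,0],[-2.18,-1.98,0.14,-1.11,0.04,0.92,0]]'; python3 - <<'E'
from hang import *
where()
Rb,tb=bin_now(); e=R.from_matrix(Rb).as_euler('ZYX')
cmd(*target(-40,125,25)); cmd(*target(-6.5,125,25))
x,V=fitbin([*tb,e[0],e[1]],'pics/c1.png')
Rf=binR(x[3],x[4]); RB=binR(BA,0); print('fit tip',RB.T@(x[:3]+Rf@[.058,0,.0368]-BO)*1000)
overlay(V,[*tb,e[0],e[1]],'pics/c1n.png')
E
```

```text
t: 12.8
eef_pos: [0.4767, 0.2057, 0.1623]
tool_rot: [2.962, 0.004, -0.846]
contact_force: [-0.5, -0.8, -1.2]
width: 0.681
tip in board mm [-61.0557 -62.4402 148.6033] yaw,tilt,roll [ 0.4322 24.9438  0.2704]
 [-0.014, -0.623, 0.485, -0.007, 0.023, 0.045] | P [0.492  0.2201 0.1388] |d| mm 31.610345945791288 ang 0.4054475227777874
 [-0.009, -1.448, 0.336, -0.007, 0.023, 0.045] | P [0.5172 0.2422 0.1388] |d| mm 59.439246091875546 ang 0.4054475227777874
scene 0.74 1814
top 0.66 794
fit 0.4006991431476645 [0.4368 0.1803 0.0954] [37.8243 69.7826]
fit tip [-105.0261  -58.7627   53.6914]
```

View pics/c1n.png

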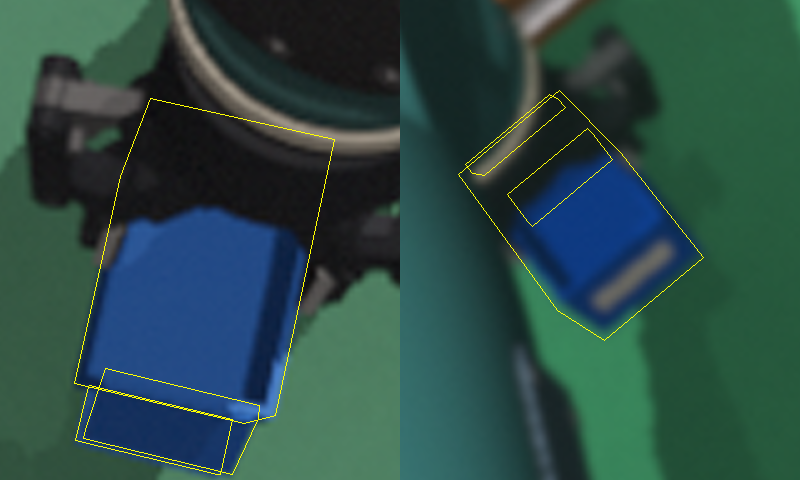

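The nominal overlay matches the held bin in both views: strip edge at (75–235,440–473) in the left crop, bin body at (465–700,90–340) in the right. The free fit was spoiled by occlusion, so I'll ignore it. Moving the strip over the cleat now.

```bash
python3 -m creep '[[0,-0.3,0.24,0,0,0,0],[0,-0.62,0.48,0,0.02,0.04,0],[0,-0.9,0.43,0,0.02,0.04,0],[0,-1.2,0.38,0,0.02,0.04,0],[0,-1.44,0.34,0,0.02,0.04,0]]'; python3 - <<'E'
from hang import *
where()
cmd(*target(-6.5,115,25)); cmd(*target(-6.5,108,25))
Rb,tb=bin_now(); e=R.from_matrix(Rb).as_euler('ZYX'); V=[(manip.snapshot('scene'),0),(manip.snapshot('top'),0)]
overlay(V,[*tb,e[0],e[1]],'pics/c2.png')
E
```

```text
t: 13.62
eef_pos: [0.518, 0.2422, 0.1386]
tool_rot: [2.962, -0.0, -0.852]
contact_force: [-0.2, 0.4, -0.7]
width: 0.682
tip in board mm [ -5.8793 -62.5595 124.872 ] yaw,tilt,roll [-0.0201 24.9537  0.0241]
 [-0.013, -0.029, 0.245, -0.006, 0.003, -0.003] | P [0.5172 0.2422 0.1288] |d| mm 9.863719046970559 ang 0.05946552037792673
 [-0.013, -0.06, 0.417, -0.006, 0.003, -0.003] | P [0.5172 0.2422 0.1218] |d| mm 16.849795170767322 ang 0.05946552037792673
```

View pics/c2.png

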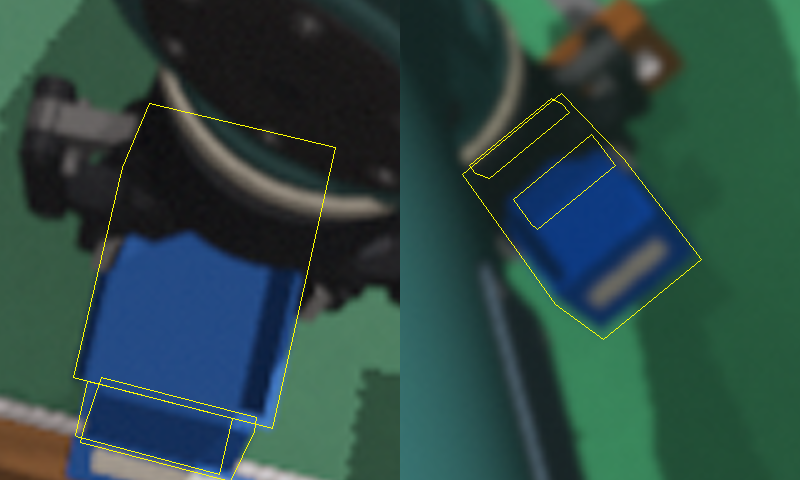

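```bash
python3 -m creep '[[-0.01,-0.01,0.1,0,0,0,0],[-0.01,-0.03,0.2,0,0,0,0],[-0.01,-0.04,0.3,0,0,0,0],[-0.01,-0.06,0.42,0,0,0,0],[-0.01,-0.06,0.42,0,0,0,0]]'; python3 - <<'E'
from hang import *
where()
cmd(*target(-5,105,18));cmd(*target(-3.5,102,10)); cmd(*target(-2,99,0))
E
```

```text
t: 14.35
eef_pos: [0.5162, 0.2412, 0.1212]
tool_rot: [2.961, 0.0, -0.852]
contact_force: [0.3, -0.6, -2.0]
width: 0.685
tip in board mm [ -7.8656 -62.1084 107.4417] yaw,tilt,roll [-0.0259 25.0039  0.0482]
 [-0.002, -0.078, 0.211, 0.875, 0.006, -0.005] | P [0.5174 0.2423 0.1123] |d| mm 8.992932685101877 ang 7.0041541748994725
 [-0.002, -0.15, 0.463, 1.875, 0.006, -0.004] | P [0.5181 0.243  0.1019] |d| mm 19.47631522137861 ang 15.003999787981195
 [-0.002, -0.262, 0.755, 3.125, 0.006, -0.004] | P [0.5199 0.2445 0.0896] |d| mm 31.979316591417913 ang 25.003945357125033
```

```bash
python3 -m creep '[[0,-0.07,0.08,0.4,0,0,0],[0,-0.08,0.21,0.87,0,0,0],[0,-0.11,0.32,1.4,0,0,0],[0,-0.15,0.46,1.87,0,0,0],[0,-0.15,0.46,1.87,0,0,0]]'; python3 - <<'E'
from hang import *
where()
cmd(*target(-2.7,100.5,5));cmd(*target(-2,99.5,0)); cmd(*target(-2,99,0))
E
```

```text
t: 14.98
eef_pos: [0.5173, 0.2424, 0.1025]
tool_rot: [-3.061, 0.0, -0.853]
contact_force: [-4.4, -1.0, 0.4]
width: 0.68
tip in board mm [ -4.545  -61.9691 102.6099] yaw,tilt,roll [-0.0604 10.0157  0.0447]
 [0.002, -0.038, 0.173, 0.627, 0.005, -0.009] | P [0.5189 0.2437 0.0957] |d| mm 7.096231652667643 ang 5.016373315372278
 [0.002, -0.059, 0.316, 1.252, 0.004, -0.009] | P [0.5199 0.2445 0.0901] |d| mm 12.871406908023111 ang 10.016044816255976
 [0.002, -0.058, 0.329, 1.252, 0.004, -0.009] | P [0.5199 0.2445 0.0896] |d| mm 13.354519689862023 ang 10.016044816255976
```

```bash
python3 -m creep '[[0,0,0.08,0.3,0,0,0],[0,-0.01,0.16,0.62,0,0,0],[0,-0.02,0.24,0.95,0,0,0],[0,-0.03,0.3,1.25,0,0,0],[0,-0.03,0.3,1.25,0,0,0]]'; python3 - <<'E'
from hang import *
where()
Rb,tb=bin_now(); e=R.from_matrix(Rb).as_euler('ZYX'); V=[(manip.snapshot('scene'),0),(manip.snapshot('top'),0)]
overlay(V,[*tb,e[0],e[1]],'pics/c3.png')
cmd(*target(-3,99,0))
E
```

```text
t: 15.6
eef_pos: [0.518, 0.2434, 0.0897]
tool_rot: [-2.89, 0.001, -0.853]
contact_force: [-10.9, -6.7, 1.5]
width: 0.685
tip in board mm [ -4.112  -61.6626  98.8683] yaw,tilt,roll [-0.0698  0.2368  0.0878]
 [0.01, -0.027, 0.008, 0.038, 0.009, -0.011] | P [0.5191 0.2439 0.0896] |d| mm 1.209930074489502 ang 0.3208169939934923
```

View pics/c3.png

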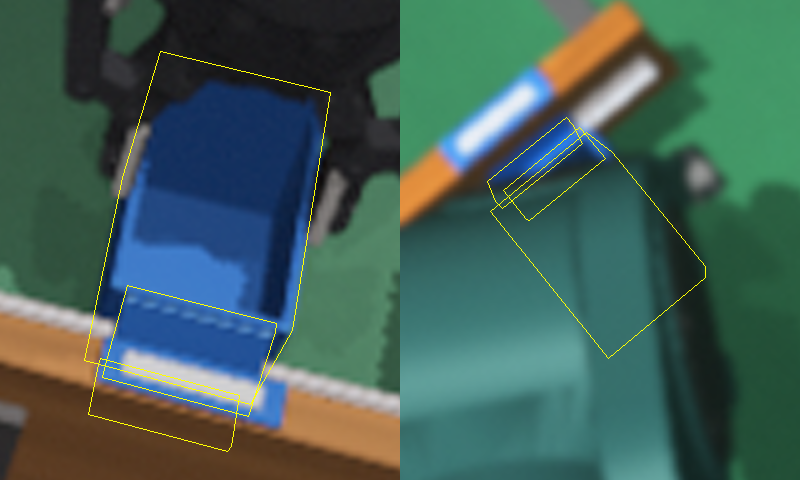

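```bash
python3 -m creep '[[0,0.02,0,0,0,0,0],[0,0.02,0.02,0,0,0,0],[0,0.01,0.04,0.03,0,0,0],[0,0.01,0.04,0.03,0,0,0],[0,0.01,0.04,0.03,0,0,0]]'; python3 - <<'E'
from hang import *
where()
E
```

```text
t: 16.32
eef_pos: [0.518, 0.2434, 0.0883]
tool_rot: [-2.887, 0.001, -0.853]
contact_force: [-15.7, -11.0, 9.7]
width: 0.686
tip in board mm [ -4.1031 -61.7248  97.6047] yaw,tilt,roll [-0.0581  0.0669  0.0687]
```

```bash
python3 -m creep '[[0,0.03,0,0,0,0,0],[0,0.03,0,0,0,0,100],[0,0.03,0,0,0,0,100],[0,0.03,0,0,0,0,100],[0,0.03,0,0,0,0,100]]';  python3 -m creep '[[0,0,-0.3,0,0,0,100],[0,0,-0.8,0,0,0,100],[0,0,-1.6,0,0,0,100],[0,0,-2.6,0,0,0,100],[0,0,-3.6,0,0,0,100]]'; python3 - <<'E'
from hang import *
s=manip.snapshot('scene');t=manip.snapshot('top')
RB=binR(BA,0); h=BO+RB@[-.06,-.062,.062]
overlay([(s,0),(t,0)],[*h,BA,0],'pics/d1.png')
for n in['stamp_blue','bin','bin_strip']:
  for p in(s,t): print(n,[(round(d['p'],2),world(p,d['position'])) for d in manip.landmark_of(p,n)[:1]])
E
```

```text
t: 16.95
eef_pos: [0.5194, 0.2438, 0.0886]
tool_rot: [-2.882, -0.0, -0.852]
contact_force: [0.0, 0.5, -0.6]
width: 0.998
t: 17.58
eef_pos: [0.4908, 0.2191, 0.2298]
tool_rot: [-2.881, -0.0, -0.852]
contact_force: [1.1, 0.1, -0.6]
width: 0.999
stamp_blue [(0.87, array([ 0.5694, -0.2916, -0.0022]))]
stamp_blue [(0.65, array([ 0.5762, -0.2906,  0.005 ]))]
bin [(0.7, array([0.5161, 0.2436, 0.0618]))]
bin [(0.71, array([0.5186, 0.2419, 0.0661]))]
bin_strip [(0.7, array([0.557 , 0.2827, 0.0974]))]
bin_strip [(0.65, array([0.5573, 0.2737, 0.0963]))]
```

View pics/d1.png

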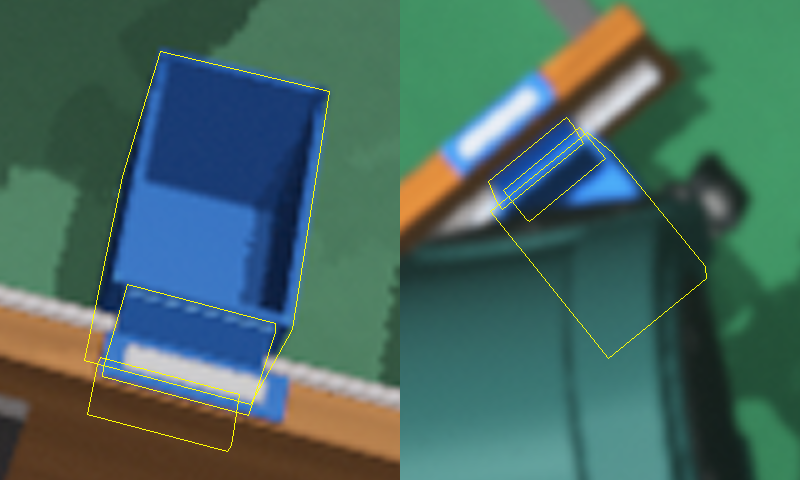

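The bin hangs level, and its outline matches the predicted home pose in the left crop, with the strip tucked under the blue tag. Now the stamp.

```bash
python3 - <<'E'
from binfit import *
print(manip.observe()['joint_positions'])
s=manip.snapshot('scene');t=manip.snapshot('top')
def stp(v):
    return [box(-22,22,-14,14,0,38)]+[np.array([[r*np.cos(a),r*np.sin(a),z] for a in np.linspace(0,6.28,16) for r,z in((9,46),(14,54),(14,68),(9,78))])/1000.]+[np.array([[6*np.cos(a),6*np.sin(a),z] for a in np.linspace(0,6.28,8) for z in(38,46)])/1000.]
V=[]
for p in(s,t):
    r=manip.silhouettes(p,'stamp_blue'); 
    if r: V.append((p,r[0]['pixels'])); print(r[0]['p'],r[0]['pixels'].sum())
f=lambda v:cost(V,stp(v),binR(v[2],0),[v[0],v[1],0])
B=None
for yd in range(0,180,20):
    r=nm(f,[.574,-.291,np.radians(yd)],[.005,.005,.15]); print(yd,round(r.fun,3),r.x[:2],np.degrees(r.x[2]).round(1))
    if B is None or r.fun<B.fun:B=r
# knob by colour
K=[]
ims=[]
for p in(s,t):
    hsv=cv2.cvtColor(p['img'],cv2.COLOR_RGB2HSV); m=((hsv[...,0]>100)&(hsv[...,0]<125)&(hsv[...,1]>120)&(hsv[...,2]>60)).astype(np.uint8)
    u0=proj(p,[.574,-.291,.062])[0]; n,l,st,c=cv2.connectedComponentsWithStats(m)
    i=1+np.argmin([np.linalg.norm(q-u0) for q in c[1:]]); print(u0,c[i],st[i]); K.append(c[i])
    S=8; im=cv2.resize(p['img'][:,:,::-1],None,fx=S,fy=S,interpolation=cv2.INTER_CUBIC)
    for q in stp(0):
        h=cv2.convexHull((proj(p,q@binR(B.x[2],0).T+[B.x[0],B.x[1],0])*S+S//2).astype(np.float32)).round().astype(np.int32); cv2.polylines(im,[h],True,(0,255,255),1)
    u=(u0*S).astype(int); ims.append(im[u[1]-200:u[1]+200,u[0]-200:u[0]+200])
cv2.imwrite('pics/e1.png',np.hstack(ims))
print(B.fun,B.x[:2],np.degrees(B.x[2]))
A=[];b=[]
for p,k in zip((s,t),K):
    d=ray(p,k);d/=np.linalg.norm(d);M=np.eye(3)-np.outer(d,d);A.append(M);b.append(M@p['eye'])
print('knob',np.linalg.lstsq(np.vstack(A),np.hstack(b),rcond=None)[0])
for p,k in zip((s,t),K): print(atz(p,k,.063))
E
```

```text
[ 0.192   0.0997 -0.2333  1.0135  0.1296  2.6296]
0.93 461
0.77 246
0 0.216 [ 0.5729 -0.2935] 39.3
20 0.203 [ 0.5739 -0.2933] 42.1
40 0.201 [ 0.5739 -0.2926] 41.0
60 0.207 [ 0.5739 -0.2931] 41.5
80 0.46 [ 0.5735 -0.2923] 83.9
100 0.203 [ 0.5737 -0.2927] 40.4
120 0.211 [ 0.5735 -0.2925] 220.1
140 0.437 [ 0.5738 -0.2915] 161.2
160 0.434 [ 0.5737 -0.2926] 163.6
[248.6376 148.5183] [248.6541 147.0451] [243 140  12  15 133]
[453.1218 246.3661] [454.4368 245.8506] [449 241  11  10  87]
0.20092920031940842 [ 0.5739 -0.2926] 41.01121909680793
knob [ 0.5739 -0.2927  0.0657]
[ 0.5721 -0.2942  0.063 ]
[ 0.5752 -0.2941  0.063 ]
```

View pics/e1.png

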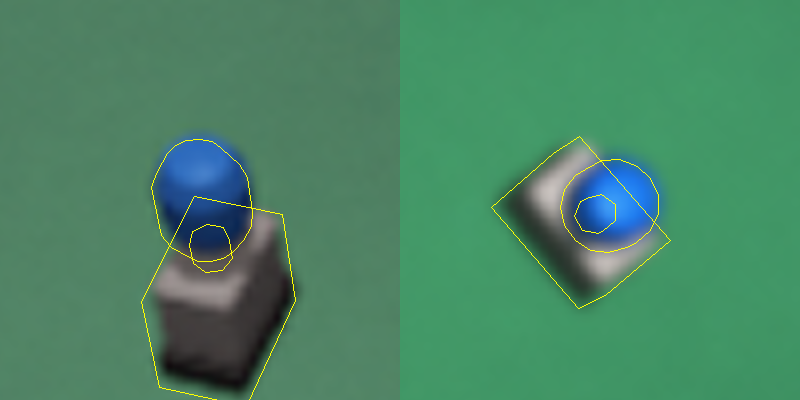

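```bash
cat > st.py <<'E'
from hang import *
def down(yaw): a=np.radians(yaw); x=np.array([np.cos(a),np.sin(a),0]); z=np.array([0,0,-1.]); return np.column_stack([x,np.cross(z,x),z])
E
python3 - <<'E'
from st import *
cmd(np.array([.574,-.293,.17]),down(41))
E
```

```text
[11.004, 7.014, -0.384, -1.461, -1.451, -11.159] | P [ 0.574 -0.293  0.17 ] |d| mm 522.2043390977151 ang 90.77668351382812
```

```bash
python3 -m creep '[[1.1,0.7,-0.2,-0.16,-0.16,-1.2,100],[2.2,1.4,-0.4,-0.32,-0.32,-2.4,100],[3.3,2.1,-0.6,-0.48,-0.48,-3.6,100],[4.4,2.8,-0.6,-0.64,-0.64,-4.8,100],[5.5,3.5,-0.6,-0.8,-0.8,-6,100]]'; python3 - <<'E'
from st import *
cmd(np.array([.574,-.293,.17]),down(41))
E
```

```text
t: 18.8
eef_pos: [0.5299, -0.0413, 0.2146]
tool_rot: [-3.024, -0.05, -0.003]
contact_force: [-0.1, 0.9, -0.4]
width: 1.005
 [1.063, 6.384, 0.425, -0.675, -0.647, -5.118] | P [ 0.574 -0.293  0.17 ] |d| mm 259.41988868609974 ang 41.61942419534798
```

```bash
python3 -m creep '[[0.2,1.3,0,-0.15,-0.15,-1.1,100],[0.4,2.6,0,-0.3,-0.3,-2.2,100],[0.6,3.9,0,-0.45,-0.45,-3.3,100],[0.8,5.2,0.1,-0.6,-0.6,-4.4,100],[1.06,6.38,0.42,-0.67,-0.65,-5.12,100]]'; python3 - <<'E'
from st import *
s=manip.snapshot('scene'); t=manip.snapshot('top')
RB=binR(BA,0); h=BO+RB@[-.06,-.062,.062]
cmd(np.array([.574,-.293,.09]),down(41));cmd(np.array([.574,-.293,.043]),down(41))
overlay([(s,0),(t,0)],[*h,BA,0],'pics/e2.png')
im=cv2.resize(s['img'][80:300,180:420,::-1],None,fx=3,fy=2.5); cv2.imwrite('pics/e3.png',im)
V=[]
for p in(s,t):
    r=manip.silhouettes(p,'bin'); print([(d['p'],d['pixels'].sum()) for d in r[:1]]); V.append((p,r[0]['pixels']))
f=lambda v:cost(V,binparts(),binR(v[3],v[4]),v[:3]); r=nm(f,[*h,BA,0],[.004,.004,.004,.05,.05]); print(r.fun,RB.T@(r.x[:3]-BO)*1000,np.degrees(r.x[3:]))
E
```

```text
t: 19.42
eef_pos: [0.5728, -0.293, 0.1701]
tool_rot: [-3.141, -0.0, 0.714]
contact_force: [0.8, 1.3, -0.1]
width: 1.001
 [0.062, 0.01, 1.934, -0.025, 0.006, -0.037] | P [ 0.574 -0.293  0.09 ] |d| mm 77.38155227807933 ang 0.36109446256407285
 [0.063, 0.014, 3.109, -0.025, 0.006, -0.037] | P [ 0.574 -0.293  0.043] |d| mm 124.3674771070509 ang 0.36109446256407285
[(0.82, np.int64(2045))]
[(0.79, np.int64(1079))]
0.29550054361490186 [-63.2443 -62.8571  60.0195] [40.97    2.4897]
```

View pics/e2.png

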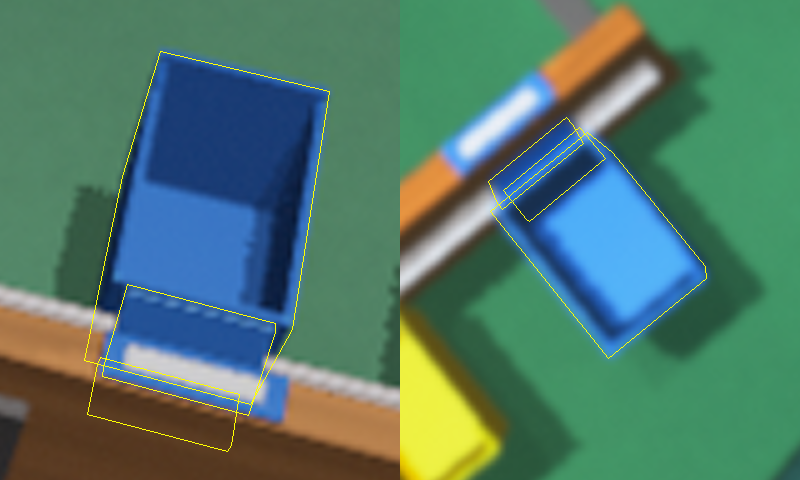

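View pics/e3.png

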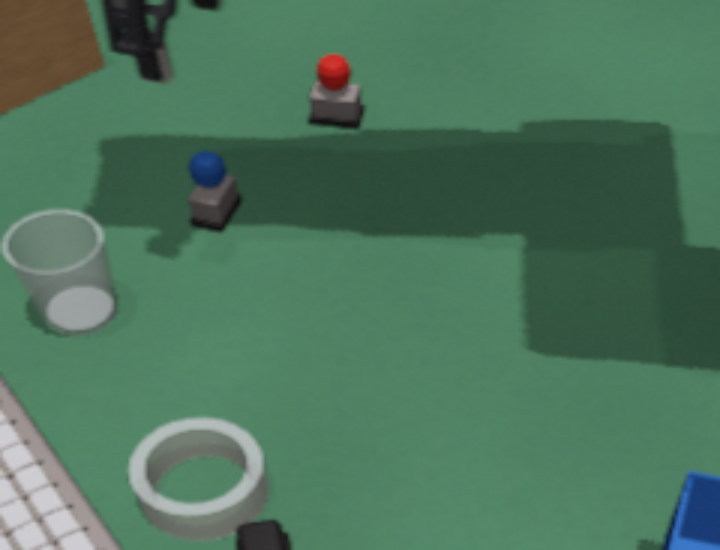

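The bin is hanging home: its outline lies on the model in both crops. The blue stamp is untouched at (210,190), with the gripper above it. I'll descend and grip.

```bash
python3 -m creep '[[0.03,0,0.9,0,0,0,70],[0.06,0.01,1.8,0,0,0,70],[0.06,0.01,2.5,0,0,0,70],[0.06,0.01,3.0,0,0,-0.04,70],[0.06,0.01,3.11,0,0,-0.04,70]]';  python3 -m creep '[[0,0,0,0,0,0,0],[0,0,0,0,0,0,0],[0,0,0,0,0,0,0],[0,0,0,0,0,0,0],[0,0,0,0,0,0,0]]'; python3 -m creep '[[0,0,0,0,0,0,0],[0,0,0,0,0,0,0],[0,0,0,0,0,0,0],[0,0,-0.2,0,0,0,0],[0,0,-0.6,0,0,0,0]]'; python3 - <<'E'
from st import *
s=manip.snapshot('scene')
im=cv2.resize(s['img'][60:280,180:420,::-1],None,fx=3,fy=2.5); cv2.imwrite('pics/f1.png',im)
E
```

```text
t: 20.25
eef_pos: [0.574, -0.2884, 0.0455]
tool_rot: [-3.139, -0.0, 0.716]
contact_force: [-0.6, 0.2, 0.0]
width: 0.699
t: 20.88
eef_pos: [0.5764, -0.2908, 0.0496]
tool_rot: [3.137, -0.003, 0.716]
contact_force: [-2.5, 3.4, 28.5]
width: -0.004
t: 21.5
eef_pos: [0.5741, -0.2896, 0.0706]
tool_rot: [-3.14, -0.0, 0.716]
contact_force: [1.0, -0.3, 0.3]
width: 0.0
```

View pics/f1.png

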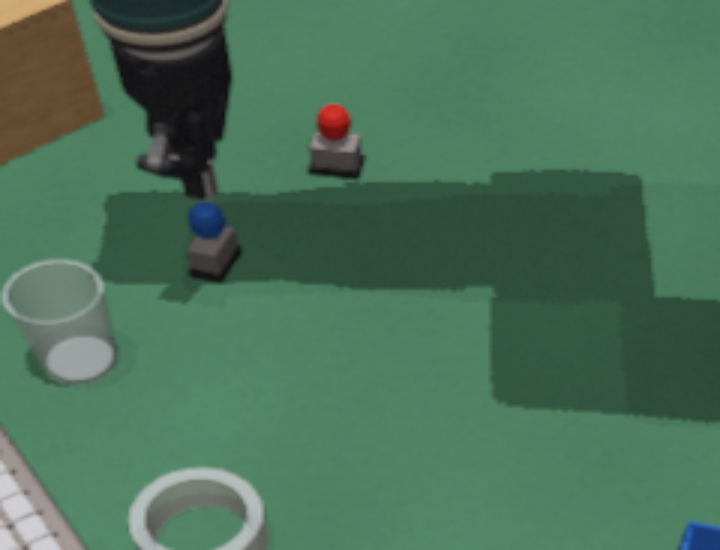

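```bash
cat > stm.py <<'E'
from st import *
def stp():
    return [box(-22,22,-14,14,0,38),np.array([[r*np.cos(a),r*np.sin(a),z] for a in np.linspace(0,6.28,24) for r,z in((9,46),(14,54),(14,68),(9,78))])/1000.]
def knob(p,g):
    hsv=cv2.cvtColor(p['img'],cv2.COLOR_RGB2HSV); m=((hsv[...,0]>100)&(hsv[...,0]<125)&(hsv[...,1]>120)&(hsv[...,2]>60)).astype(np.uint8)
    u0=proj(p,g)[0]; n,l,st,c=cv2.connectedComponentsWithStats(m)
    i=1+np.argmin([np.linalg.norm(q-u0)+(100 if a[4]<20 else 0) for q,a in zip(c[1:],st[1:])]); print(u0,c[i],st[i]); return c[i]
def ov(p,x,y,yaw,name,S=8,extra=[]):
    im=cv2.resize(p['img'][:,:,::-1],None,fx=S,fy=S,interpolation=cv2.INTER_CUBIC)
    for q in stp():
        h=cv2.convexHull((proj(p,q@binR(np.radians(yaw),0).T+[x,y,0])*S+S//2).astype(np.float32)).round().astype(np.int32); cv2.polylines(im,[h],True,(0,255,255),1)
    for e in extra: cv2.circle(im,tuple((proj(p,e)[0]*S+S//2).round().astype(int)),4,(0,0,255),-1)
    u=(proj(p,[x,y,.05])[0]*S).astype(int); cv2.imwrite(name,im[u[1]-240:u[1]+240,u[0]-240:u[0]+240])
E
python3 - <<'E'
from stm import *
s=manip.snapshot('scene'); P,_=cur(); print(P)
k=knob(s,[.574,-.293,.062]); print(atz(s,k,.063))
ov(s,.574,-.293,41,'pics/f2.png',extra=[P])
t=manip.snapshot('top'); im=cv2.resize(t['img'][180:340,380:540,::-1],None,fx=4,fy=4,interpolation=cv2.INTER_CUBIC)
u=(proj(t,P)[0]-[380,180])*4; cv2.circle(im,tuple(u.round().astype(int)),3,(0,0,255),-1); cv2.imwrite('pics/f3.png',im[:600])
E
```

```text
[ 0.5752 -0.2903  0.0721]
[248.2311 147.9895] [248.3582 147.5597] [243 141  12  14 134]
[ 0.5735 -0.2931  0.063 ]
```

View pics/f2.png

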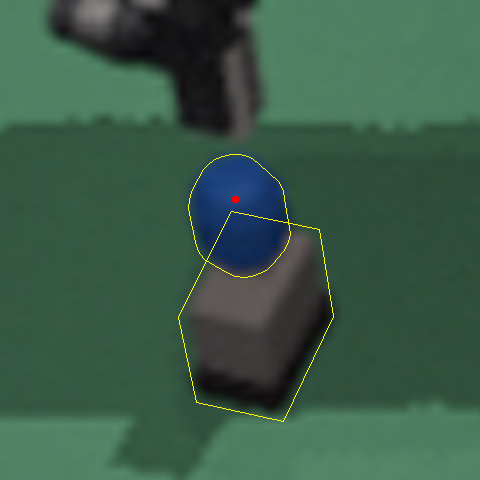

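View pics/f3.png

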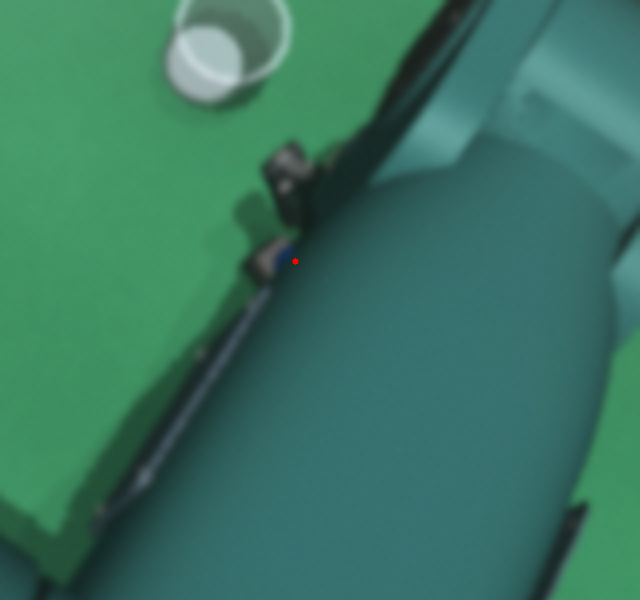

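```bash
python3 -m creep '[[0,0,-0.8,0,0,0,0],[0,0,-1.6,0,0,0,0],[0,0,-2.4,0,0,0,0],[0,0,-2.4,0,0,0,0],[0,0,-2.4,0,0,0,0]]'; python3 - <<'E'
from stm import *
s=manip.snapshot('scene'); P,Rt=cur(); print(P,manip.observe()['tool_rot'])
S=6; im=cv2.resize(s['img'][:,:,::-1],None,fx=S,fy=S,interpolation=cv2.INTER_CUBIC)
for d in range(0,60,10):
    e=P-Rt[:,2]*d/1000; cv2.circle(im,tuple((proj(s,e)[0]*S+S//2).round().astype(int)),3,(0,0,255),-1)
u=(proj(s,P)[0]*S).astype(int); print(u); cv2.imwrite('pics/f4.png',im[max(u[1]-350,0):u[1]+250,max(0,u[0]-300):u[0]+300])
E
```

```text
t: 22.28
eef_pos: [0.5741, -0.2897, 0.165]
tool_rot: [-3.139, -0.0, 0.716]
contact_force: [0.4, 0.7, 0.1]
width: -0.006
[ 0.574  -0.2896  0.1648] [-3.1388 -0.0001  0.7159]
[1456  691]
```

View pics/f4.png

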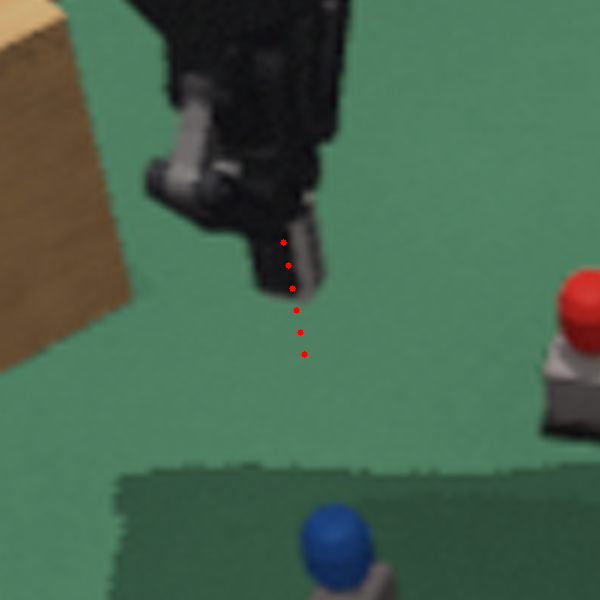

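```bash
python3 -m creep '[[0,0,0,0,0,0,60],[0,0,0,0,0,0,60],[0,0,0,0,0,0,60],[0,0,0,0,0,-1.2,60],[0,0,0,0,0,-2.4,60]]'; python3 -m creep '[[0,0,0,0,0,-1.2,60],[0,0,0,0,0,-2.4,60],[0,0,0,0,0,-3.6,60],[0,0,0,0,0,-4.8,60],[0,0,0,0,0,-5.5,60]]'; python3 - <<'E'
from stm import *
s=manip.snapshot('scene'); P,Rt=cur(); print(P,manip.observe()['tool_rot'])
S=6; im=cv2.resize(s['img'][:,:,::-1],None,fx=S,fy=S,interpolation=cv2.INTER_CUBIC)
for d in range(0,60,10):
  for x in (-25.5,0,25.5):
    e=P-Rt[:,2]*d/1000+Rt[:,0]*x/1000; cv2.circle(im,tuple((proj(s,e)[0]*S+S//2).round().astype(int)),3,(0,0,255),-1)
u=(proj(s,P)[0]*S).astype(int); print(u); cv2.imwrite('pics/f5.png',im[max(u[1]-350,0):u[1]+250,max(0,u[0]-300):u[0]+300])
E
```

```text
t: 22.95
eef_pos: [0.5744, -0.2899, 0.1659]
tool_rot: [-3.141, -0.001, 1.057]
contact_force: [-0.3, -0.2, -0.2]
width: 0.6
t: 23.58
eef_pos: [0.5744, -0.2899, 0.1659]
tool_rot: [-3.142, -0.001, 1.823]
contact_force: [0.5, -0.6, -0.2]
width: 0.608
[ 0.5744 -0.2899  0.166 ] [ 3.1416 -0.0012  1.8272]
[1455  689]
```

View pics/f5.png

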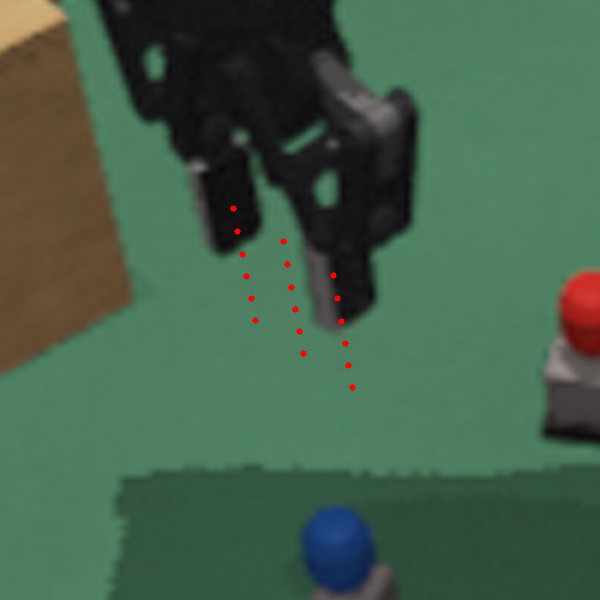

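The fingertips in this picture, at (230,250) and (340,325), sit about 28 mm behind the reported TCP. That explains the slip: the pads only caught the top of the knob. The stamp is still standing at its place. I'll regrip lower.

```bash
python3 - <<'E'
from stm import *
cmd(np.array([.574,-.293,.09]),down(41));cmd(np.array([.574,-.293,.019]),down(41))
E
```

```text
[-0.075, -0.029, 1.899, -0.005, -0.008, 7.961] | P [ 0.574 -0.293  0.09 ] |d| mm 76.01564760314007 ang 63.69178807730101
 [-0.077, -0.029, 3.674, -0.005, -0.008, 7.961] | P [ 0.574 -0.293  0.019] |d| mm 146.98477908295828 ang 63.69178807730101
```

```bash
python3 -m creep '[[0,0,0,0,0,1.3,70],[0,0,0,0,0,2.6,70],[-0.08,-0.03,0,0,0,3.9,70],[-0.08,-0.03,0.5,0,0,5.2,70],[-0.08,-0.03,1.2,0,0,6.5,70]]'; python3 - <<'E'
from stm import *
cmd(np.array([.574,-.293,.04]),down(41));cmd(np.array([.574,-.293,.019]),down(41))
E
```

```text
t: 24.25
eef_pos: [0.5744, -0.2935, 0.1179]
tool_rot: [3.141, -0.001, 0.904]
contact_force: [0.7, -0.4, -0.8]
width: 0.696
 [0.002, -0.017, 1.948, 0.003, -0.007, 1.347] | P [ 0.574 -0.293  0.04 ] |d| mm 77.92125911182487 ang 10.773092682439593
 [0.002, -0.017, 2.473, 0.003, -0.007, 1.347] | P [ 0.574 -0.293  0.019] |d| mm 98.92068661294836 ang 10.773092682439593
```

```bash
python3 -m creep '[[0,0,0.5,0,0,1,70],[0,-0.01,1.2,0,0,1.34,70],[0,-0.01,1.9,0,0,1.34,70],[0,-0.01,1.95,0,0,1.34,70],[0,-0.01,1.95,0,0,1.34,70]]'; python3 - <<'E'
from stm import *
s=manip.snapshot('scene'); P,Rt=cur(); cmd(np.array([.574,-.293,.019]),down(41))
im=cv2.resize(s['img'][100:200,200:300,::-1],None,fx=6,fy=6,interpolation=cv2.INTER_CUBIC);cv2.imwrite('pics/f6.png',im)
E
```

```text
t: 24.88
eef_pos: [0.574, -0.2931, 0.0408]
tool_rot: [-3.141, -0.001, 0.724]
contact_force: [0.7, -0.1, 0.4]
width: 0.698
 [-0.0, -0.009, 0.554, 0.002, -0.007, 0.06] | P [ 0.574 -0.293  0.019] |d| mm 22.16718899681633 ang 0.4837617833544699
```

View pics/f6.png

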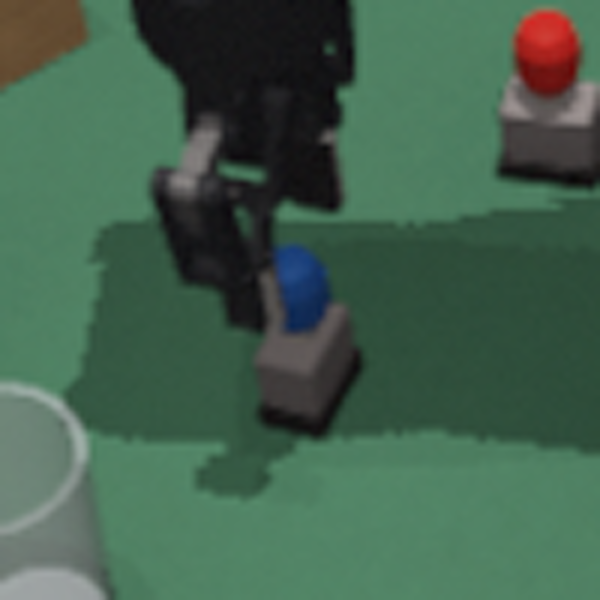

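```bash
python3 - <<'E'
from stm import *
s=manip.snapshot('scene'); P,Rt=cur()
for z in (.04,.05,.06,.07,.08):
    print(z,[((proj(s,[*(P+Rt[:,0]*x)[:2],z])[0]-[200,100])*6).round(0) for x in(.03,.037)])
E
```

```text
0.04 [array([269., 382.]), array([263., 395.])]
0.05 [array([265., 365.]), array([259., 378.])]
0.06 [array([262., 347.]), array([256., 360.])]
0.07 [array([258., 329.]), array([252., 342.])]
0.08 [array([255., 311.]), array([248., 324.])]
```

```bash
python3 -m creep '[[0,0,0.3,0,0,0,70],[0,-0.01,0.56,0,0,0.05,70],[0,-0.01,0.57,0,0,0.05,70],[0,-0.01,0.57,0,0,0.05,70],[0,-0.01,0.57,0,0,0.05,0]]';  python3 -m creep '[[0,0,0,0,0,0,0],[0,0,0,0,0,0,0],[0,0,0,0,0,0,0],[0,0,0,0,0,0,0],[0,0,0,0,0,0,0]]'
```

```text
t: 25.6
eef_pos: [0.5736, -0.2927, 0.0175]
tool_rot: [-3.141, -0.001, 0.717]
contact_force: [0.3, -0.3, 0.4]
width: 0.499
t: 26.22
eef_pos: [0.5737, -0.2927, 0.0176]
tool_rot: [-3.141, -0.001, 0.717]
contact_force: [0.3, 1.2, 6.5]
width: 0.3
```

```bash
python3 -m creep '[[0,0,-0.5,0,0,0,0],[0,0,-1.5,0,0,0,0],[0,0,-2.7,0,0,0,0],[0,0,-4.0,0,0,0,0],[0,0,-5.0,0,0,0,0]]'; python3 - <<'E'
from stm import *
RB=binR(BA,0); T=BO+RB@[-.064,-.062,0]; print(T)
s=manip.snapshot('scene')
cmd(np.array([*T[:2],.205]),down(41.2))
im=cv2.resize(s['img'][50:200,180:330,::-1],None,fx=4,fy=4,interpolation=cv2.INTER_CUBIC);cv2.imwrite('pics/g1.png',im)
E
```

```text
t: 26.85
eef_pos: [0.5734, -0.2928, 0.2193]
tool_rot: [-3.141, -0.001, 0.717]
contact_force: [0.6, -1.3, -0.7]
width: 0.297
[0.5129 0.2384 0.    ]
 [7.583, -11.031, 0.433, 0.036, -0.015, -0.012] | P [0.5129 0.2384 0.205 ] |d| mm 535.7269411508364 ang 0.3276194116546733
```

View pics/g1.png

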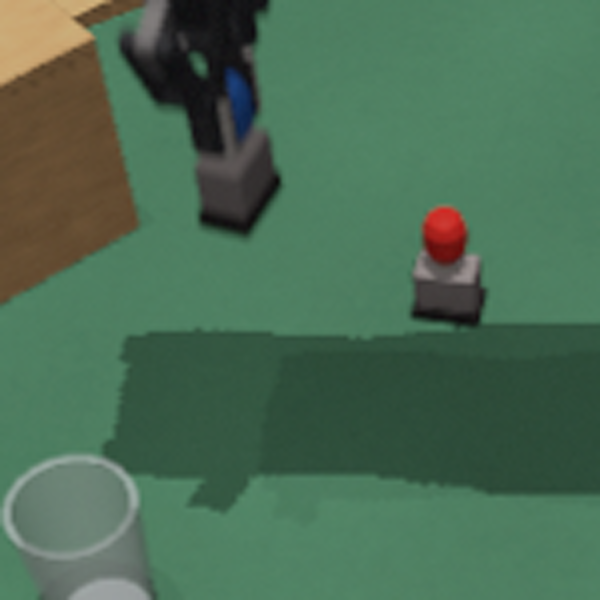

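The stamp is held upright by the knob at (235,150). Now carrying it to the bin.

```bash
python3 -m creep '[[0.8,-1.2,0,0,0,0,0],[1.6,-2.4,0,0,0,0,0],[2.4,-3.6,0,0,0,0,0],[3.3,-4.8,0,0,0,0,0],[4.2,-6.0,0,0,0,0,0]]'; python3 - <<'E'
from stm import *
cmd(np.array([.5129,.2384,.205]),down(41.2))
E
```

```text
t: 27.52
eef_pos: [0.5416, 0.0002, 0.2173]
tool_rot: [-3.14, -0.0, 0.717]
contact_force: [0.9, 0.6, -0.5]
width: 0.299
 [3.371, -4.96, 0.315, -0.009, -0.003, -0.015] | P [0.5129 0.2384 0.205 ] |d| mm 240.2073428710524 ang 0.13998610050829385
```

```bash
python3 -m creep '[[0.8,-1.2,0,0,0,0,0],[1.7,-2.5,0,0,0,0,0],[2.6,-3.8,0.1,0,0,0,0],[3.37,-4.96,0.3,0,0,0,0],[3.37,-4.96,0.3,0,0,0,0]]'; python3 - <<'E'
from stm import *
s=manip.snapshot('scene'); t=manip.snapshot('top'); P,_=cur()
cmd(np.array([.5129,.2384,.15]),down(41.2)); cmd(np.array([.5129,.2384,.085]),down(41.2))
ov(s,P[0],P[1],41.2,'/dev/null') if 0 else None
for p,nm_,S in((s,'h1',5),(t,'h2',5)):
    im=cv2.resize(p['img'][:,:,::-1],None,fx=S,fy=S,interpolation=cv2.INTER_CUBIC)
    for q in stp():
        h=cv2.convexHull((proj(p,q@binR(BA,0).T+[P[0],P[1],P[2]-.0175])*S+S//2).astype(np.float32)).round().astype(np.int32); cv2.polylines(im,[h],True,(0,255,255),1)
    u=(proj(p,P)[0]*S).astype(int); x=max(u[0]-200,0);y=max(u[1]-240,0); im=im[y:y+480,x:x+400]
    ims=[im] if nm_=='h1' else ims+[im]
cv2.imwrite('pics/h1.png',np.hstack(ims))
E
```

```text
t: 28.15
eef_pos: [0.512, 0.2398, 0.2048]
tool_rot: [-3.139, 0.001, 0.722]
contact_force: [-0.7, -0.4, -0.9]
width: 0.299
 [0.023, -0.03, 1.386, -0.009, 0.002, -0.002] | P [0.5129 0.2384 0.15  ] |d| mm 55.46621642719054 ang 0.07223270914081917
 [0.023, -0.028, 3.011, -0.009, 0.002, -0.002] | P [0.5129 0.2384 0.085 ] |d| mm 120.4545968733079 ang 0.07223270914081917
```

View pics/h1.png

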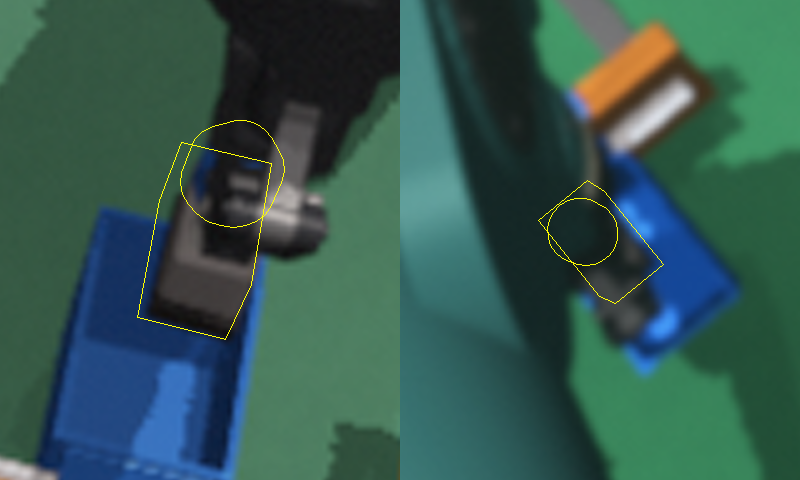

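```bash
python3 -m creep '[[0.02,-0.03,0.5,0,0,0,0],[0.02,-0.03,1.0,0,0,0,0],[0.02,-0.03,1.5,0,0,0,0],[0.02,-0.03,2.0,0,0,0,0],[0.02,-0.03,2.0,0,0,0,0]]'; python3 - <<'E'
from stm import *
cmd(np.array([.5129,.2384,.085]),down(41.2))
s=manip.snapshot('scene'); P,_=cur(); S=5; im=cv2.resize(s['img'][:,:,::-1],None,fx=S,fy=S,interpolation=cv2.INTER_CUBIC)
u=(proj(s,P)[0]*S).astype(int); cv2.imwrite('pics/h2.png',im[u[1]-250:u[1]+250,u[0]-250:u[0]+250])
E
```

```text
t: 28.88
eef_pos: [0.5128, 0.2367, 0.125]
tool_rot: [-3.14, 0.001, 0.716]
contact_force: [-0.1, -0.1, -0.7]
width: 0.296
 [0.033, -0.029, 1.0, -0.014, 0.011, -0.025] | P [0.5129 0.2384 0.085 ] |d| mm 40.04969695202113 ang 0.24150268165581174
```

View pics/h2.png

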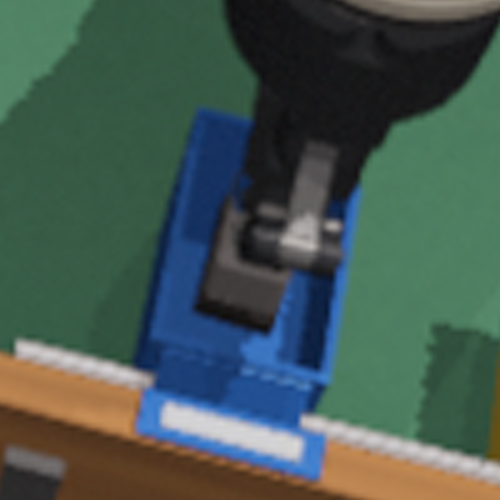

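```bash
python3 -m creep '[[0.02,-0.02,0.3,0,0,0,0],[0.03,-0.03,0.6,0,0,0,0],[0.03,-0.03,0.8,0,0,0,0],[0.03,-0.03,0.92,0,0,0,0],[0.03,-0.03,0.95,0,0,0,0]]'
```

```text
t: 29.55
eef_pos: [0.5132, 0.2399, 0.0876]
tool_rot: [-3.14, -0.0, 0.717]
contact_force: [-0.5, 0.2, -0.1]
width: 0.297
```

```bash
python3 -m creep '[[0,0,0.03,0,0,0,0],[0,0,0.06,0,0,0,0],[0,0,0.08,0,0,0,0],[0,0,0.08,0,0,0,0],[0,0,0.08,0,0,0,0]]'
```

```text
t: 30.18
eef_pos: [0.5133, 0.2399, 0.0847]
tool_rot: [-3.14, -0.001, 0.717]
contact_force: [0.5, -0.2, -0.2]
width: 0.302
```

```bash
python3 -m creep '[[0,0,0.03,0,0,0,0],[0,0,0.03,0,0,0,44],[0,0,0.03,0,0,0,44],[0,0,0.03,0,0,0,44],[0,0,0.03,0,0,0,44]]'; python3 -m creep '[[0,0,-0.3,0,0,0,44],[0,0,-0.8,0,0,0,44],[0,0,-1.6,0,0,0,44],[0,0,-2.6,0,0,0,44],[0,0,-3.8,0,0,0,44]]'
```

```text
t: 30.8
eef_pos: [0.5133, 0.2399, 0.0835]
tool_rot: [-3.14, -0.001, 0.717]
contact_force: [-0.5, -0.7, 0.3]
width: 0.438
t: 31.42
eef_pos: [0.5129, 0.2396, 0.2373]
tool_rot: [-3.14, -0.0, 0.717]
contact_force: [1.8, -0.7, 0.3]
width: 0.439
```

```bash
python3 -m creep '[[0,1,-0.2,0,0,0,44],[0,2.2,-0.4,0,0,0,44],[0,3.4,-0.4,0,0,0,44],[0,4.6,-0.4,0,0,0,44],[0,5.8,-0.4,0,0,0,44]]';python3 -m creep '[[0,1,0,0,0,0,44],[0,2.2,0,0,0,0,44],[0,2.8,0,0,0,0,44],[0,2.8,0,0,0,0,44],[0,2.8,0,0,0,0,44]]'; python3 - <<'E'
from stm import *
s=manip.snapshot('scene'); t=manip.snapshot('top')
h=BO+binR(BA,0)@[-.06,-.062,.062]; overlay([(s,0),(t,0)],[*h,BA,0],'pics/z1.png')
cv2.imwrite('pics/z2.png',s['img'][:,:,::-1]); cv2.imwrite('pics/z3.png',t['img'][:,:,::-1])
for n in['stamp_blue','bin','bin_in','neighbour','stamp_red','tumbler','tape','stapler']:
  for p in(s,t): print(n,[(round(d['p'],2),world(p,d['position'])) for d in manip.landmark_of(p,n)[:1]])
E
```

```text
t: 32.05
eef_pos: [0.6666, 0.0636, 0.2522]
tool_rot: [-3.141, -0.001, 0.717]
contact_force: [0.3, -0.2, 0.9]
width: 0.441
t: 32.67
eef_pos: [0.7392, -0.019, 0.2517]
tool_rot: [-3.141, -0.001, 0.718]
contact_force: [0.3, -0.2, 0.7]
width: 0.438
stamp_blue [(0.7, array([0.5148, 0.2429, 0.059 ]))]
stamp_blue [(0.4, array([0.516 , 0.245 , 0.0703]))]
bin [(0.67, array([0.5151, 0.2426, 0.0642]))]
bin [(0.75, array([0.5163, 0.2436, 0.0661]))]
bin_in [(0.75, array([0.5145, 0.24  , 0.0667]))]
bin_in [(0.97, array([0.5191, 0.2452, 0.0639]))]
neighbour [(0.66, array([0.4313, 0.3387, 0.0637]))]
neighbour []
stamp_red [(0.88, array([ 0.4262, -0.3497,  0.0031]))]
stamp_red [(0.64, array([ 0.4271, -0.3526, -0.002 ]))]
tumbler [(0.61, array([0.5542, 0.2804, 0.097 ]))]
tumbler [(0.61, array([ 0.7185, -0.2445,  0.0007]))]
tape [(0.78, array([ 0.7263, -0.0259,  0.0019]))]
tape [(0.56, array([0.5164, 0.2432, 0.0656]))]
stapler [(0.83, array([0.735 , 0.0948, 0.0002]))]
stapler []
```

View pics/z1.png

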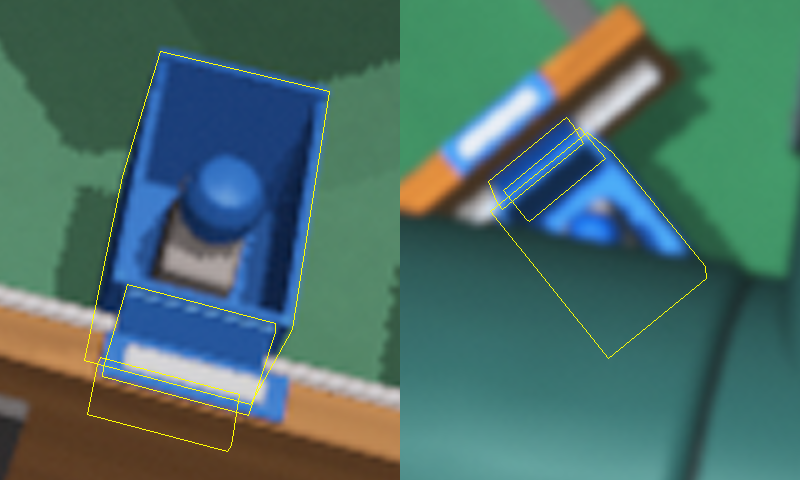

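View pics/z2.png

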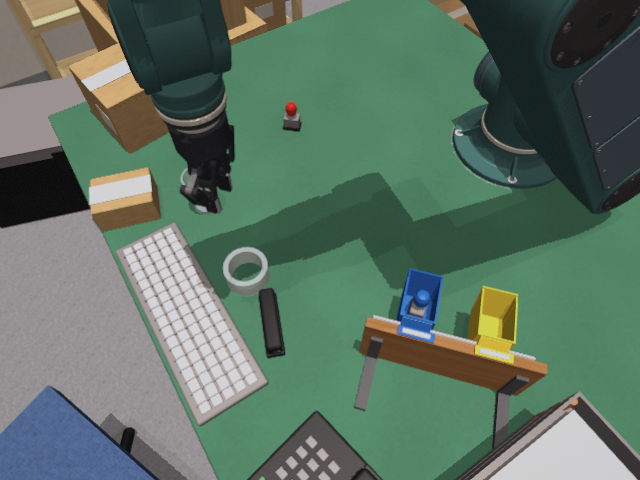

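Both bins hang level side by side, and the blue stamp stands in the blue bin at about (421,300). The red stamp (291,115), tape (246,270) and stapler (271,322) are where they were. The hand is clear, so I'm handing in.

```bash
python3 -c "
from bench import manip
print(manip.finish_job())"
```

```text
the job is handed in; nothing more can be done
None
```

The job is done and handed in at about 33 s of the 69 s allowed. I stood the blue bin upright on the desk and let go. Then I took it afresh and passed its strip over the cleat at the blue label with the nose tipped up 25°. I lowered the nose to level, released the bin, and put the blue stamp in it.

**Last checks:**
- **Blue bin:** its outline matches the predicted home pose to within a few millimetres. The strip sits under the blue label, and the landmark network gives heights of 64–66 mm against the nominal 62 mm. An earlier free fit gave 2.5° of tilt and 60 mm height; it fitted poorly, and I trusted the outline instead.
- **Stamp:** it stands inside the bin, and the last force reading was near zero with the hand well clear.
- **Other things:** the yellow bin, red stamp, tape, stapler and tumbler all measured within about 4 mm of their first positions. Two network hits were plainly wrong: the tumbler and the tape were each reported once at the blue bin. I disregarded those.

**What did not go smoothly:**
- **Stamp grip:** the first grip slipped off the knob, with about 28 N on the wrist. The fingertips appeared about 28 mm behind the reported tool point. The stamp stayed upright in its place, and regripping lower worked.
- **Setting down and seating:** setting the bin on the desk reached about 40 N at the wrist, and seating it on the cleat about 20 N. Both were through the held bin.

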